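# Find the slack plank clamp with the feeler blade and wedge it

### The job

Two plank clamps stand on the bench and one of them is slack: try the feeler blade in the gap of the clamp on the robot's left first, then in the one on its right, each time sliding it in level from the robot's side until it either jams or has gone in right up to its handle. Then stand the feeler back on the cork mat on its long edge, let go of it, and slide the wooden wedge thin end first into the gap that took the whole blade, pushing until it is wedged tight, upright and down at the bench. Let go of the wedge and leave the other things on the bench where they are.

Things in the scene. Friction and masses are not known exactly. Their poses are not given: they have to be found in the camera images.
- feeler: the feeler, standing on its long edge on the cork mat: a brown wooden handle 64 mm long (x), 26 mm wide (y), 50 mm high, and from its front (+x) an aluminium blade 95 mm long, 8 mm thick, 36 mm high, its lower edge level with the handle's underside; about 0.16 kg. Origin: underside of the handle, at its middle; x points along the blade to its nose, z up
- feeler_nose (a point): the middle of the blade's free end, 127 mm ahead (+x) of the feeler's origin and 18 mm above its underside
- wedge: pale wooden wedge on its long edge on the bench, 50 mm high, 0.09 kg: parallel heel 44 mm long, 23 mm wide (y) to hold, then a 90 mm taper from 23 to 13 mm wide, same slope as the gaps. Tight in the wide gap, its nose is about 80 mm past the mouth, 10 mm of taper showing; pressed in with some 5 N it stays by friction. Origin: underside of the heel's middle; x to the thin end, z up
- wedge_nose (a point): the middle of the wedge's thin end, 112 mm ahead (+x) of its origin, 25 mm above its underside
- clamp_a: wooden plank clamp fixed to the bench, 60 mm high: upright gap, open at top and ends, floor is the bench, between a dark cheek (right, 26 mm thick) and a pale plank (left, 135 mm long, dark fence behind it). The gap is 90 mm long and narrows evenly by 10 mm. Origin: mid-mouth at bench height; mouth faces the robot; x runs into the gap along its bisector, y left, z up. See clamp_b for widths
- clamp_b: the other clamp: same build, origin and axes. One gap is 22 mm wide at the mouth and 12 at the far end (plank 18 mm thick; the blade goes right through), the other 14 and 4 (plank 26 mm; the blade jams about 54 mm in). Which is which is not told by the names: try the blade. One clamp is left of the robot's centre line (y above 0), the other right
- mat: fixed cork mat, 240 mm (x) by 120 mm (y), 5 mm thick, on one side of the bench (left or right, the wedge stands on the other). Origin: centre of its underside, so its top is 5 mm above it; the feeler starts on it with its x within 0.15 rad of the mat's
- tape: bystander: grey tape roll lying flat, 68 mm across, 36 mm high, between the clamps; origin at its underside
- jar: bystander: glass jar, 56 mm across, 72 mm high, between the clamps; origin at its underside
- screwdriver: bystander: screwdriver lying on the right beyond the wedge's or mat's place
- brush: bystander: paint brush lying on the left beyond the wedge's or mat's place
- offcut: bystander: pale wood offcut 70 x 45 x 30 mm, near the middle, on the robot's side of the clamps; origin at its underside
Not all that is in view belongs to the job. What is shaped like the feeler but black is not meant. What is shaped like the wedge but green is not meant.

How it is judged:
By the outcome, as a careful person would: the job done as asked, in the order asked, and still so for the second after the job is handed in, with the robot touching nothing.
It also fails if it takes over 72 s, if anything falls off the work surface, if the arm or the gripper's body presses on something with over 40 N, if the wrist force passes 120 N, or if a joint passes its speed limit or range.

### The arm

A 6-joint arm with a two-finger parallel gripper is mounted at the origin on the work surface. World frame = base frame: x ahead of the robot, y to its left, z up, the work surface at z = 0. Lengths are in m, angles in rad, forces in N, time in s.
With the tool pointing down it reaches from about 0.4 to 0.825 m from the base axis. Payload 7 kg.
Tool frame: the origin (TCP) lies at the very end of the fingers, on their centre line; the grasp point (between the pads) lies 19 mm behind it; y points along the fingers, x is the direction in which the jaws open and shut, and the axes are right-handed (so a half turn about y gives the same grasp; the last joint's range is limited). The gripper opens to 85 mm and grips with 20 to 120 N. Pads are 22 mm wide; open, the fingers measure 114 mm over their backs; the gripper's body (76 mm by 85 mm) begins 54 mm behind the grasp point. The pads swing forward as they close: fully open they stand 13 mm farther back than shut.
Start: joints at [-0.993, 0.359, 0.012, 0, -1.224, -0.288], TCP at [0.193, -0.647, 0.231] pointing down, gripper open.
Joint ranges: [-3.07, 3.07], [-1.43, 2.12], [-1.02, 1.25], [-3.03, 1.67], [-3.05, -0], [-3.03, 3.03]. Speed limits (rad/s): [2.39, 2.39, 3.01, 3.14, 3.14, 3.14].

### API

Orientations are given as a unit quaternion [x, y, z, w].
In Python, from bench import ctrl gives the robot as it stands. The module is installed in compiled form; this text tells all that it offers.
- The arm moves only by the shell command python3 -m crank 'ROWS'. ROWS is JSON, a list of rows, each a list of 7 numbers: the turn, a rotation vector about the tool's x, y, z in degrees, then the shift along the tool's x, y, z in mm, then the closure, from 0 (fully open) to 1 (shut). A call has 1 to 12 rows; each row is the pose to reach, as a shift and turn from the pose commanded when the call began, along the tool's axes at that moment; what a row does not reach only later rows make up. A row lasts 1/10 s, in which the tool goes at most 50 mm and 8.59 degrees, less where a joint would pass 70% of its speed; a pose out of reach is approached as far as the arm can. A call with a gripper value outside its range is refused whole. The fingers move at their own pace and stop on an object; the grip force is fixed at half the most. Time passes only in rows, so rows that repeat a pose let the fingers close. It gives the time, the measured TCP pose, the force and the opening at its end, in the units of the state.
- ctrl.get_obs(): the state, without advancing time (a new reading comes with each control period).
- ctrl.get_image(name): name is "side" or "top"; returns a dict with "image" (480x640x3 uint8, red, green, blue), "fx", "fy", "cx", "cy" (pixels), "D" ([k1, k2, p1, p2, k3] as OpenCV has them; the pictures are not rectified), "view" (4x4, takes a point from world to camera coordinates). Camera axes: x right, y down, z forward; pixel columns grow to the right and rows downward; lengths in m; the calibration is good to about 2 mm. A picture is of the moment at which its call begins. There is no depth.
- ctrl.close_job(): hands the job in, once; it reports no verdict.
The state is a dict: "t": time; "qpos": joint angles; "joint_vel": joint speeds; "joint_efforts": joint torques, N m; "position": TCP position; "tool_rot": TCP orientation; "contact_force": force on the tool from outside, world axes, zero at the start; "ft_torque": the same for the moment, N m; "finger_gap": opening from 0.0 (shut) to 1.0 (fully open).
Only numpy, scipy, OpenCV 4.12 (cv2) and the standard library are available. Lean on these libraries where they do the work, as an engineer would, in place of code of your own. Each camera call takes 0.05 s, during which the arm holds its last target.

## Working session

There is one attempt and no reset: what is moved stays moved. The work goes in short steps, Python scripts to look and compute and a shell command to move; the robot and the scene stay as the last step left them, time stands still between calls to the robot, and variables do not carry over. Pictures are saved under pics/ and viewed, and the job is handed in when it is done.

```bash
ls; mkdir -p pics; cat > h.py <<'E'
import numpy as np, cv2
from bench import ctrl
def grab(n,f):
    d=ctrl.get_image(n); cv2.imwrite('pics/'+f,cv2.cvtColor(np.asarray(d['image']),cv2.COLOR_RGB2BGR)); 
    return d
E
python3 - <<'E'
from h import *
import pickle
for n in('side','top'):
    d=grab(n,n+'0.png'); pickle.dump(d,open(n+'0.pkl','wb'))
    print(n,d['fx'],d['fy'],d['cx'],d['cy'],d['D'],np.round(d['view'],3).tolist())
print(ctrl.get_obs())
E
```

```text
pics
side 564.557017371768 564.557017371768 321.4009797616183 252.3825764514962 [-0.07742413  0.          0.          0.          0.        ] [[-0.854, -0.52, 0.024, 0.304], [-0.286, 0.43, -0.856, 0.197], [0.435, -0.738, -0.516, 1.378], [0.0, 0.0, 0.0, 1.0]]
top 518.4856986805843 518.4856986805843 325.2316826839418 241.99323872628878 [-0.1522338  0.         0.         0.         0.       ] [[0.021, -1.0, -0.009, -0.091], [-0.996, -0.021, -0.085, 0.441], [0.084, 0.01, -0.996, 1.445], [0.0, 0.0, 0.0, 1.0]]
{'t': 0.1, 'qpos': array([-9.92973777e-01,  3.59312557e-01,  1.11520512e-02, -2.70973539e-04,
       -1.22410267e+00, -2.88100294e-01]), 'joint_vel': array([-0.00036919, -0.00041383,  0.00245954,  0.0003677 ,  0.00236607,
        0.00067251]), 'joint_efforts': array([-4.34893605e-03, -5.84763622e+01,  2.94105130e+01,  6.95457324e+00,
       -3.22066837e-03, -1.81014542e-05]), 'position': array([ 0.19267916, -0.64647106,  0.23046658]), 'tool_rot': array([ 0.42215587,  0.5671844 , -0.56665728, -0.42306715]), 'contact_force': array([-0.66919127, -0.24391582, -0.33911585]), 'ft_torque': array([-0.05272647,  0.04708701, -0.01245586]), 'finger_gap': 1.0010257770194189}
```

View pics/side0.png

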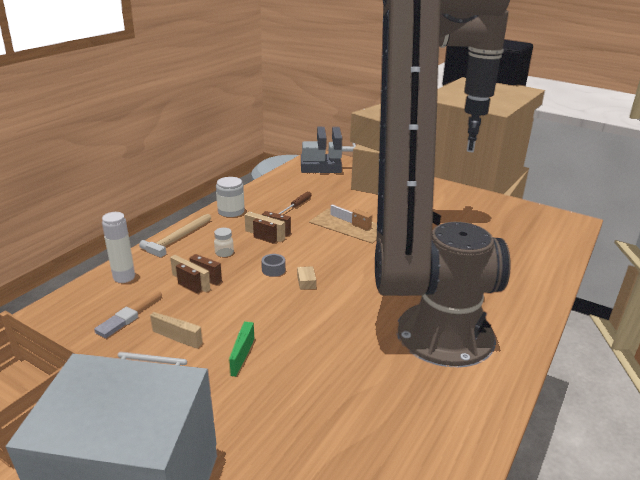

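View pics/top0.png

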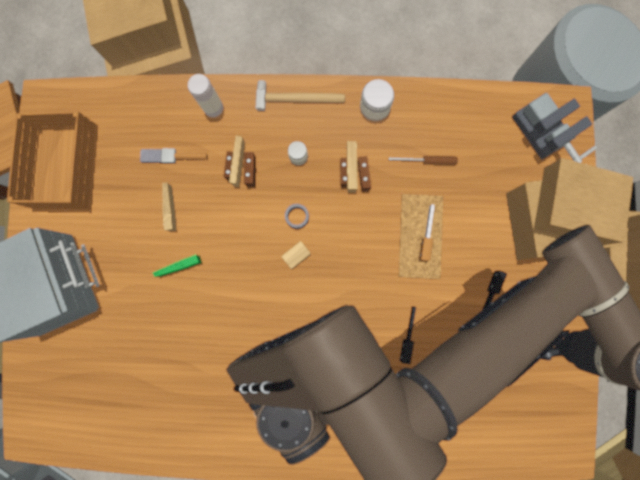

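The top view shows the feeler on the mat near (430,232), its nose up (+x), and the black decoy at (408,335). The wedge is near (168,205) and the green decoy at (178,266). The left clamp is at (240,165) and the right one at (354,170). I'll zoom in.

```bash
python3 - <<'E'
import cv2
a=cv2.imread('pics/top0.png')
c=cv2.resize(a[130:200,210:380],None,fx=4.6,fy=4.6,interpolation=cv2.INTER_CUBIC);cv2.imwrite('pics/c1.png',c)
l=cv2.resize(a[170:290,140:220],None,fx=4.5,fy=4.5,interpolation=cv2.INTER_CUBIC)
r=cv2.resize(a[170:290,390:460],None,fx=4.5,fy=4.5,interpolation=cv2.INTER_CUBIC)
cv2.imwrite('pics/c2.png',cv2.hconcat([l,r]))
E
```

```text
(no output)
```

View pics/c1.png

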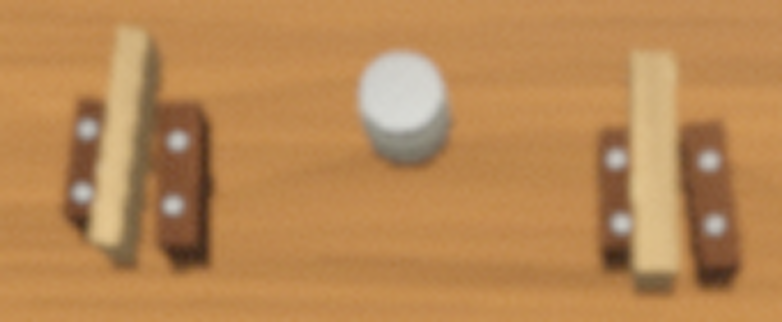

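View pics/c2.png

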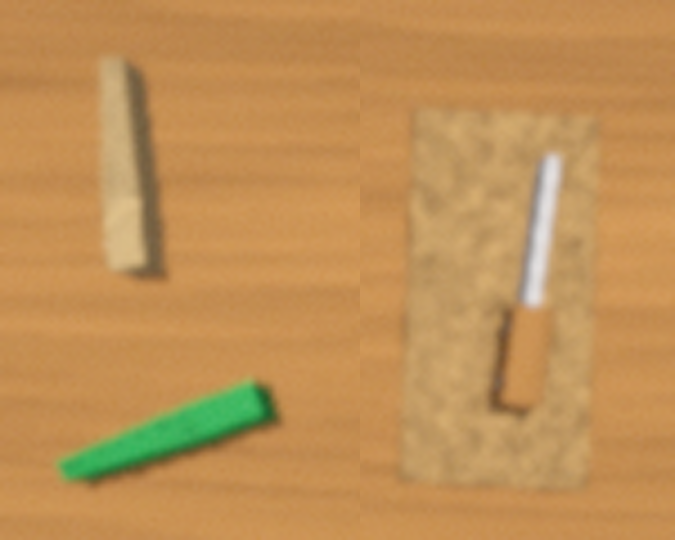

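```bash
cat >> h.py <<'E'
def proj(d,P):
    V=np.array(d['view']);K=np.array([[d['fx'],0,d['cx']],[0,d['fy'],d['cy']],[0,0,1]])
    P=np.asarray(P,float).reshape(-1,1,3)
    return cv2.projectPoints(P,cv2.Rodrigues(V[:3,:3])[0],V[:3,3],K,np.array(d['D'],float))[0][:,0]
def ray(d,uv,z):
    V=np.array(d['view']);K=np.array([[d['fx'],0,d['cx']],[0,d['fy'],d['cy']],[0,0,1]])
    n=cv2.undistortPoints(np.asarray(uv,float).reshape(-1,1,2),K,np.array(d['D'],float))[:,0]
    R=V[:3,:3];c=-R.T@V[:3,3]
    r=np.c_[n,np.ones(len(n))]@R
    return (c+r*((z-c[2])/r[:,2])[:,None])
def rect(d,x0,x1,y0,y1,z,s,f,step=.02):
    # image up=+x, left=+y ; s px per m
    H=int((x1-x0)*s);W=int((y1-y0)*s)
    X,Y=np.meshgrid(x1-np.arange(H)/s,y1-np.arange(W)/s,indexing='ij')
    m=proj(d,np.stack([X,Y,0*X+z],-1)).reshape(H,W,2).astype(np.float32)
    o=cv2.cvtColor(cv2.remap(np.asarray(d['image']),m[...,0],m[...,1],cv2.INTER_CUBIC),cv2.COLOR_RGB2BGR)
    for v in np.arange(np.ceil(x0/step)*step,x1,step):
        r=int((x1-v)*s);o[r]=o[r]//2;cv2.putText(o,'%.2f'%v,(0,r),0,.4,(0,0,255))
    for v in np.arange(np.ceil(y0/step)*step,y1,step):
        c=int((y1-v)*s);o[:,c]=o[:,c]//2;cv2.putText(o,'%.2f'%v,(c,12),0,.4,(255,0,0))
    cv2.imwrite('pics/'+f,o)
E
python3 - <<'E'
from h import *
import pickle
d=pickle.load(open('top0.pkl','rb'))
for n,uv in dict(L=(240,165),R=(354,172),W=(168,205),F=(430,232)).items(): print(n,ray(d,[uv],.05))
E
```

```text
L [[0.65342616 0.16351478 0.05      ]]
R [[ 0.63877752 -0.15805573  0.05      ]]
W [[0.53615417 0.36532893 0.05      ]]
F [[ 0.47426224 -0.37219364  0.05      ]]
```

```bash
python3 - <<'E'
from h import *
import pickle
d=pickle.load(open('top0.pkl','rb'))
rect(d,.57,.75,.10,.23,.06,2800,'L.png');rect(d,.55,.73,-.22,-.09,.06,2800,'R.png')
rect(d,.45,.62,.3,.43,.05,2800,'W.png');rect(d,.38,.58,-.43,-.30,.055,2800,'F.png')
a=[cv2.imread('pics/%s.png'%k)[:504] for k in 'LR'];cv2.imwrite('pics/LR.png',cv2.hconcat(a))
a=[cv2.copyMakeBorder(cv2.imread('pics/%s.png'%k),0,600,0,0,0)[:560] for k in 'WF'];cv2.imwrite('pics/WF.png',cv2.hconcat(a))
E
```

```text
Traceback (most recent call last):
  File "h.py", line 25, in rect
    c=int((y1-v)*s);o[:,c]=o[:,c]//2;cv2.putText(o,'%.2f'%v,(c,12),0,.4,(255,0,0))
                           ~^^^^^
IndexError: index 364 is out of bounds for axis 1 with size 364
```

```bash
sed -i 's/r=int((x1-v)\*s);/r=min(int((x1-v)*s),H-1);/;s/c=int((y1-v)\*s);/c=min(int((y1-v)*s),W-1);/' h.py; python3 - <<'E'
from h import *
import pickle
d=pickle.load(open('top0.pkl','rb'))
rect(d,.57,.75,.10,.23,.06,2800,'L.png');rect(d,.55,.73,-.22,-.09,.06,2800,'R.png')
rect(d,.45,.62,.3,.43,.05,2800,'W.png');rect(d,.38,.58,-.43,-.30,.055,2800,'F.png')
a=[cv2.imread('pics/%s.png'%k)[:503] for k in 'LR'];cv2.imwrite('pics/LR.png',cv2.hconcat(a))
a=[cv2.copyMakeBorder(cv2.imread('pics/%s.png'%k),0,600,0,0,0)[:560] for k in 'WF'];cv2.imwrite('pics/WF.png',cv2.hconcat(a))
E
```

```text
(no output)
```

View pics/LR.png

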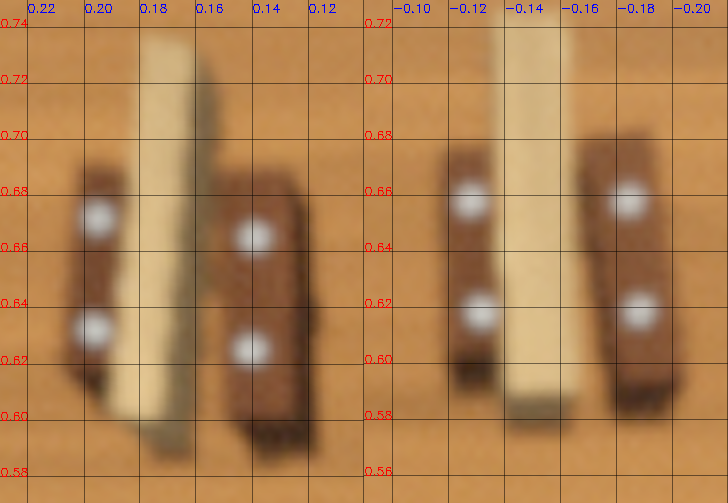

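View pics/WF.png

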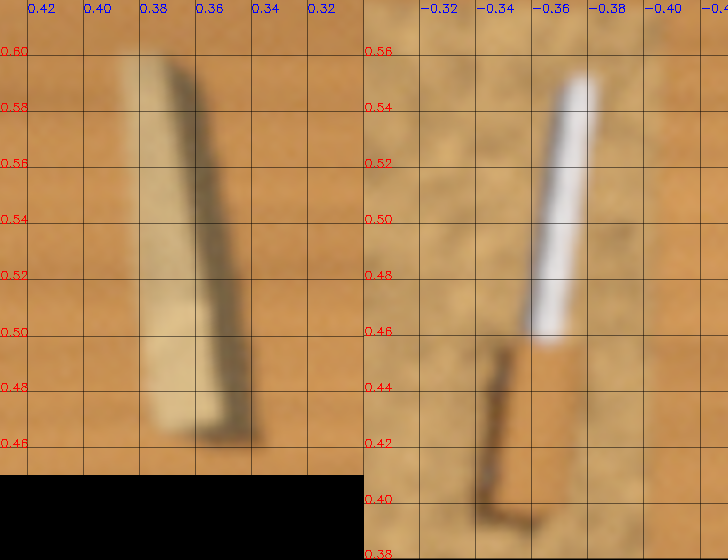

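```bash
cat >> h.py <<'E'
from scipy.spatial.transform import Rotation as Ro
def des(yaw,flip=1):
    # tool z along heading yaw (flip=1), y down
    z=np.array([np.cos(yaw),np.sin(yaw),0])*flip; y=np.array([0,0,-1.]); x=np.cross(y,z)
    return Ro.from_matrix(np.stack([x,y,z],1))
def delta(p,yaw,flip=1,base=None):
    if base is None:
        o=ctrl.get_obs(); P=np.array(o['position']);R=Ro.from_quat(o['tool_rot'])
    else: P,R=base
    rv=(R.inv()*des(yaw,flip)).as_rotvec(degrees=True)
    return np.round(np.r_[rv,R.inv().apply(np.array(p)-P)*1000],2)
def st():
    o=ctrl.get_obs();R=Ro.from_quat(o['tool_rot']).as_matrix()
    print('t',round(o['t'],2),'p',np.round(o['position'],4),'z',np.round(R[:,2],3),'yaw',round(np.arctan2(R[1,2],R[0,2]),4),'y',np.round(R[:,1],3),'F',np.round(o['contact_force'],1),'gap',round(o['finger_gap'],3),'q6',round(o['qpos'][5],2))
E
python3 - <<'E'
from h import *
st()
for f in(1,-1): print(f,delta([.4275,-.364,.15],-.125,f))
E
```

```text
t 0.1 p [ 0.1927 -0.6465  0.2305] z [-0.958 -0.286  0.   ] yaw -2.852 y [-0.001  0.001 -1.   ] F [-0.7 -0.2 -0.3] gap 1.001 q6 -0.29
1 [ 1.1000e-01 -1.5624e+02  4.0000e-02  2.0352e+02  8.0710e+01 -3.0573e+02]
-1 [-3.0000e-02  2.3760e+01  8.0000e-02  2.0352e+02  8.0710e+01 -3.0573e+02]
```

```bash
python3 -m crank '[[0,23.76,0.08,203.5,80.7,-305.7,0],[0,23.76,0.08,203.5,80.7,-305.7,0],[0,23.76,0.08,203.5,80.7,-305.7,0],[0,23.76,0.08,203.5,80.7,-305.7,0],[0,23.76,0.08,203.5,80.7,-305.7,0],[0,23.76,0.08,203.5,80.7,-305.7,0],[0,23.76,0.08,203.5,80.7,-305.7,0],[0,23.76,0.08,203.5,80.7,-305.7,0],[0,23.76,0.08,203.5,80.7,-305.7,0],[0,23.76,0.08,203.5,80.7,-305.7,0],[0,23.76,0.08,203.5,80.7,-305.7,0],[0,23.76,0.08,203.5,80.7,-305.7,0]]'
python3 - <<'E'
from h import *
st(); print(delta([.4275,-.364,.15],-.125,-1),delta([.4275,-.364,.018],-.125,-1))
grab('side','s1.png');grab('top','t1.png')
E
```

```text
t: 1.3
position: [0.4271, -0.3652, 0.1507]
tool_rot: [0.531, 0.467, -0.468, -0.53]
contact_force: [-0.5, -0.4, 0.4]
finger_gap: 0.997
t 1.3 p [ 0.4271 -0.3652  0.1507] z [-0.992  0.126 -0.   ] yaw 3.0154 y [ 0.    -0.001 -1.   ] F [-0.5 -0.4  0.4] gap 0.997 q6 -1.34
[ 0.02 -0.07 -0.08  1.28  0.73 -0.27] [ 2.0000e-02 -7.0000e-02 -8.0000e-02  1.4700e+00  1.3273e+02 -2.2000e-01]
```

View pics/s1.png

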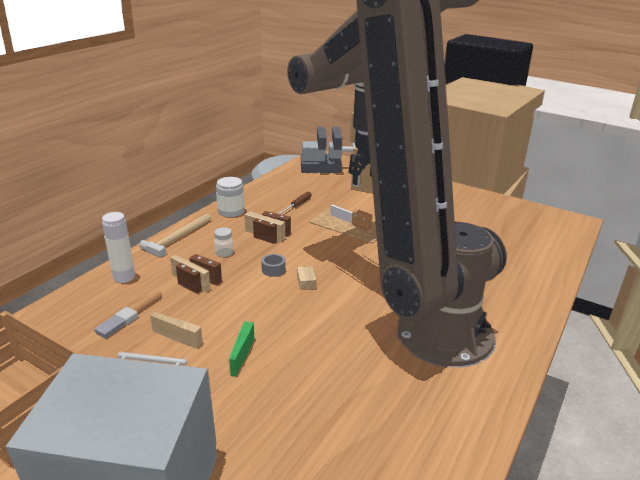

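View pics/t1.png

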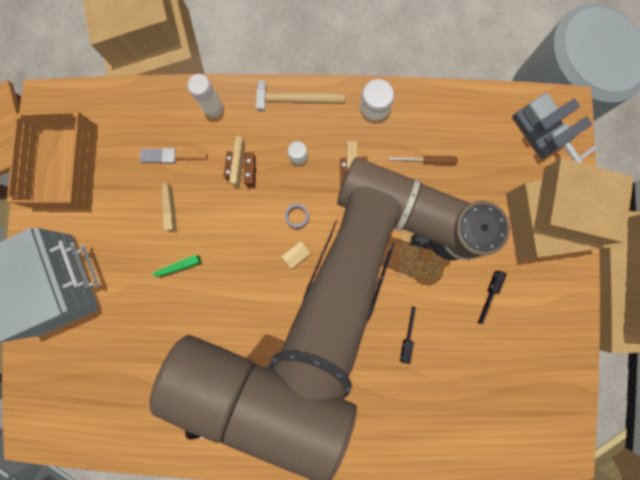

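The pictures show the gripper standing over the mat at side (355,175), with the feeler still in place. I'll descend and grip.

```bash
python3 -m crank '[[0,0,0,1,40,0,0],[0,0,0,1,80,0,0],[0,0,0,1,110,0,0],[0,0,0,1,125,0,0],[0,0,0,1,132,0,0],[0,0,0,1,132,0,0],[0,0,0,1,132,0,1],[0,0,0,1,132,0,1],[0,0,0,1,132,0,1],[0,0,0,1,132,0,1],[0,0,0,1,132,0,1],[0,0,0,1,132,0,1]]'
python3 -m crank '[[0,0,0,0,0,0,1],[0,0,0,0,0,0,1],[0,0,0,0,0,0,1]]'
python3 - <<'E'
from h import *
st(); grab('side','s2.png')
E
```

```text
t: 2.6
position: [0.4284, -0.3639, 0.0195]
tool_rot: [0.531, 0.468, -0.468, -0.529]
contact_force: [-1.3, 0.0, 6.5]
finger_gap: 0.295
t: 2.9
position: [0.4284, -0.364, 0.0195]
tool_rot: [0.531, 0.468, -0.468, -0.529]
contact_force: [-0.7, 0.3, 5.9]
finger_gap: 0.298
t 2.9 p [ 0.4284 -0.364   0.0195] z [-0.992  0.124 -0.002] yaw 3.0171 y [ 0.001 -0.002 -1.   ] F [-0.7  0.3  5.9] gap 0.298 q6 -1.34
```

View pics/s2.png

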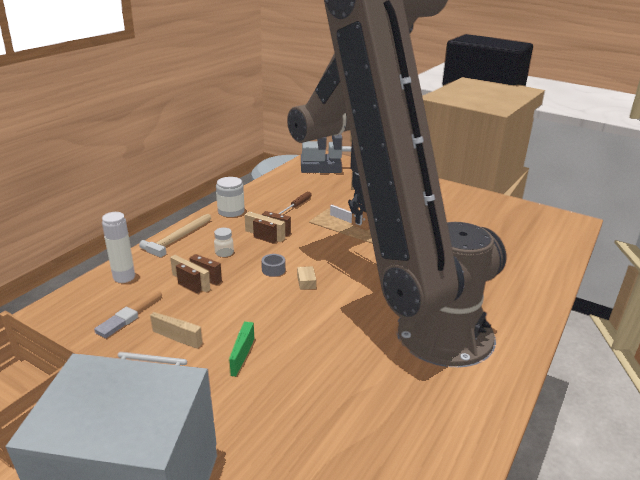

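```bash
python3 -m crank '[[0,0,0,0,-20,0,1],[0,0,0,0,-60,0,1],[0,0,0,0,-100,0,1],[0,0,0,0,-130,0,1],[0,0,0,0,-130,0,1]]'
python3 - <<'E'
from h import *
st(); print(delta([.445,.163,.15],-.03,-1))
E
```

```text
t: 3.45
position: [0.43, -0.3646, 0.1533]
tool_rot: [0.533, 0.469, -0.467, -0.527]
contact_force: [0.6, 0.1, -1.7]
finger_gap: 0.3
t 3.45 p [ 0.43   -0.3646  0.1533] z [-0.992  0.124 -0.008] yaw 3.0175 y [ 0.007 -0.005 -1.   ] F [ 0.6  0.1 -1.7] gap 0.3 q6 -1.34
[ 4.2000e-01 -5.3900e+00 -2.5000e-01  5.2541e+02  7.9000e-01  5.0480e+01]
```

```bash
python3 -m crank '[[0.4,-5.4,-0.25,525,0,50,1],[0.4,-5.4,-0.25,525,0,50,1],[0.4,-5.4,-0.25,525,0,50,1],[0.4,-5.4,-0.25,525,0,50,1],[0.4,-5.4,-0.25,525,0,50,1],[0.4,-5.4,-0.25,525,0,50,1],[0.4,-5.4,-0.25,525,0,50,1],[0.4,-5.4,-0.25,525,0,50,1],[0.4,-5.4,-0.25,525,0,50,1],[0.4,-5.4,-0.25,525,0,50,1],[0.4,-5.4,-0.25,525,0,50,1],[0.4,-5.4,-0.25,525,0,50,1]]'
python3 - <<'E'
from h import *
st(); print(delta([.445,.163,.15],-.03,-1),delta([.445,.163,.06],-.03,-1))
E
```

```text
t: 4.65
position: [0.4434, 0.1667, 0.1471]
tool_rot: [-0.504, -0.492, 0.494, 0.509]
contact_force: [0.1, -0.9, -1.3]
finger_gap: 0.3
t 4.65 p [0.4434 0.1667 0.1471] z [-1.     0.027  0.007] yaw 3.1145 y [-0.007  0.003 -1.   ] F [ 0.1 -0.9 -1.3] gap 0.3 q6 -2.36
[-0.41  0.16  0.18 -3.69 -2.94 -1.69] [-0.41  0.16  0.18 -3.97 87.06 -2.33]
```

```bash
python3 -m crank '[[0,0,0,0,30,0,1],[0,0,0,0,60,0,1],[0,0,0,0,87,0,1],[0,0,0,0,87,0,1],[0,0,0,0,87,0,1]]'
python3 - <<'E'
from h import *
import pickle
for n in('top','side'):
    d=grab(n,n+'3.png');pickle.dump(d,open(n+'3.pkl','wb'))
st()
o=ctrl.get_obs(); P=o['position'];R=Ro.from_quat(o['tool_rot']).as_matrix()
nose=P-R[:,2]*.127+R[:,1]*(.013-.018)
print(nose)
for n in('top','side'):
    d=pickle.load(open(n+'3.pkl','rb'));u=proj(d,[nose])[0];print(n,u)
    a=cv2.cvtColor(np.asarray(d['image']),4);u=np.clip(u.astype(int),60,560)
    x0,y0=u[0]-50,u[1]-40
    c=cv2.resize(a[y0:y0+75,x0:x0+100],None,fx=8,fy=8,interpolation=cv2.INTER_CUBIC);cv2.imwrite('pics/n_%s.png'%n,c);print(x0,y0)
E
```

```text
t: 5.15
position: [0.4428, 0.1632, 0.0608]
tool_rot: [-0.505, -0.491, 0.494, 0.51]
contact_force: [-0.2, 0.4, -1.3]
finger_gap: 0.294
t 5.25 p [0.4437 0.1643 0.0621] z [-1.     0.031  0.005] yaw 3.111 y [-0.005  0.004 -1.   ] F [-0.3  0.1 -1.3] gap 0.297 q6 -2.36
[0.57070516 0.16035044 0.06639173]
top [238.88857272 192.84350269]
188 152
side [220.17144751 269.74910226]
170 229
```

View pics/n_top.png

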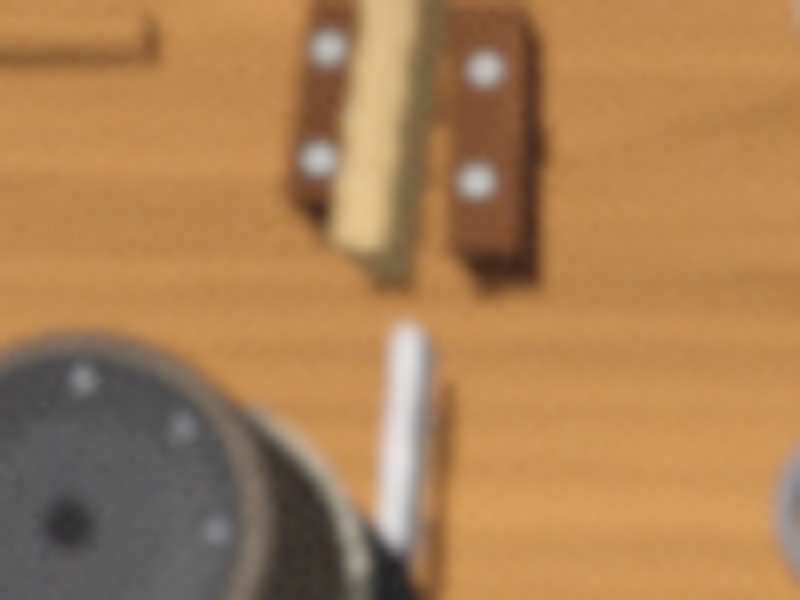

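View pics/n_side.png

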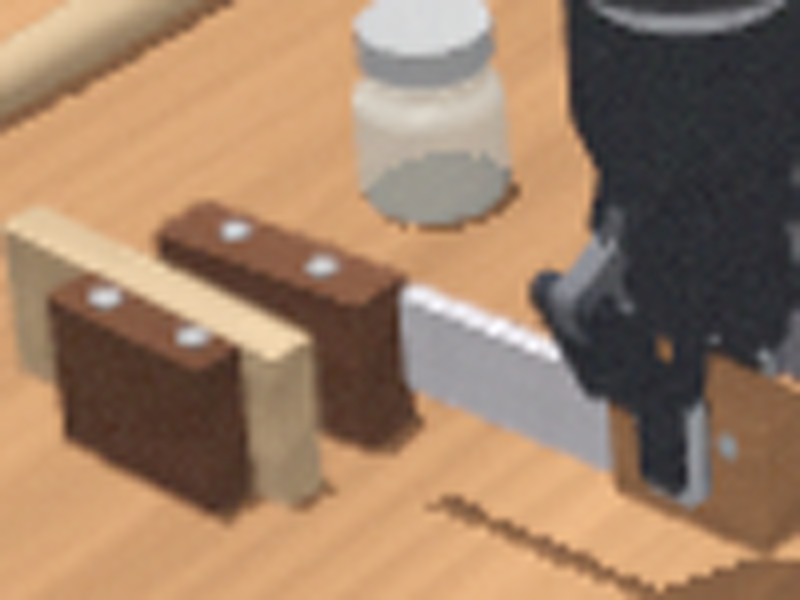

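```bash
python3 - <<'E'
from h import *
import pickle
d=pickle.load(open('top3.pkl','rb'))
f=lambda l,o:[((u+.5)/8-.5+o[0],(v+.5)/8-.5+o[1]) for u,v in l]
a=ray(d,f([(410,322),(397,548)],(188,152)),.085);print(a,np.arctan2(*(a[0]-a[1])[[1,0]]))
# clamp edges at z .06: plank right front, back; cheek left front
print(ray(d,f([(382,250),(420,30),(452,243),(450,20)],(188,152)),.06))
# mouth bottom corners in floor: plank bottom right (407,285), cheek bottom left (475,290)
print(ray(d,f([(407,283),(474,288)],(188,152)),0))
s=pickle.load(open('side3.pkl','rb'))
# side: nose top (402,285) nose bottom (410,385), handle bottom front (612,488)
for z in(.08,.085,.09): print(z,ray(s,f([(404,287)],(170,229)),z))
for z in(.045,.049,.053): print(z,ray(s,f([(412,388),(618,490)],(170,229)),z))
E
```

```text
[[0.57024875 0.15728588 0.085     ]
 [0.49229372 0.15869376 0.085     ]] -0.018058081864659507
[[0.60010126 0.17276999 0.06      ]
 [0.67894666 0.16272745 0.06      ]
 [0.60292398 0.14820624 0.06      ]
 [0.6826655  0.15224431 0.06      ]]
[[0.59991649 0.17448444 0.        ]
 [0.59842907 0.14985394 0.        ]]
0.08 [[0.57307812 0.15653086 0.08      ]]
0.085 [[0.56766929 0.16242519 0.085     ]]
0.09 [[0.56226045 0.16831952 0.09      ]]
0.045 [[0.56844175 0.16169669 0.045     ]
 [0.47597583 0.17074226 0.045     ]]
0.049 [[0.56432016 0.16618769 0.049     ]
 [0.47230131 0.17518953 0.049     ]]
0.053 [[0.56019857 0.17067869 0.053     ]
 [0.46862678 0.17963679 0.053     ]]
```

```bash
python3 -m crank '[[0,0,0,3,25,0,1],[0,0,0,3,45,0,1],[0,0,0,3,45,0,1],[0,0,0,3,45,0,1],[0,0,0,3,45,-15,1],[0,0,0,3,45,-30,1],[0,0,0,3,45,-30,1],[0,0,0,3,45,-30,1]]'
python3 - <<'E'
from h import *
import pickle
for n in('top','side'):
    d=grab(n,n+'4.png');pickle.dump(d,open(n+'4.pkl','wb'))
    a=cv2.cvtColor(np.asarray(d['image']),4)
    x0,y0=(188,132) if n=='top' else (165,235)
    c=cv2.resize(a[y0:y0+75,x0:x0+100],None,fx=8,fy=8,interpolation=cv2.INTER_CUBIC);cv2.imwrite('pics/m_%s.png'%n,c)
st()
E
```

```text
t: 6.05
position: [0.473, 0.1663, 0.0167]
tool_rot: [-0.505, -0.492, 0.492, 0.51]
contact_force: [-0.1, -0.9, -2.1]
finger_gap: 0.293
t 6.15 p [0.4724 0.1661 0.0163] z [-1.     0.031  0.006] yaw 3.1107 y [-0.006  0.004 -1.   ] F [-0.3 -0.6 -1.8] gap 0.297 q6 -2.32
```

View pics/m_top.png

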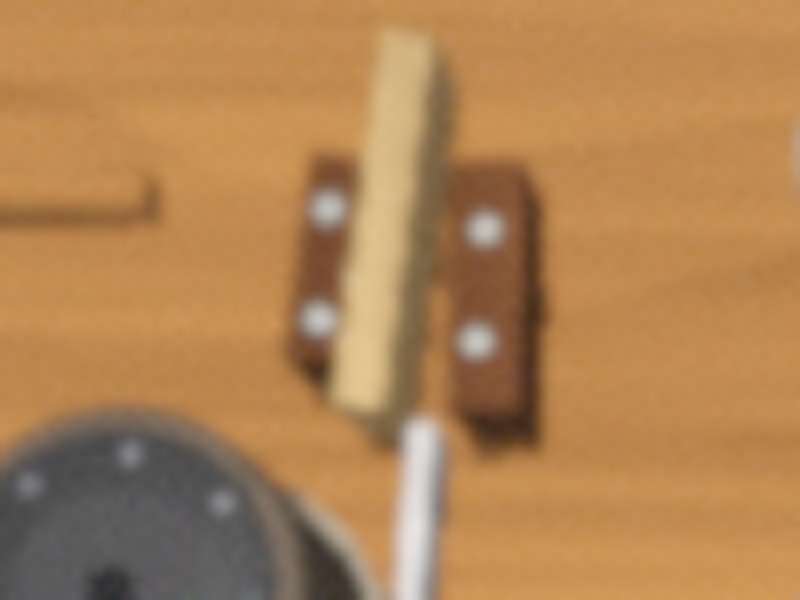

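View pics/m_side.png

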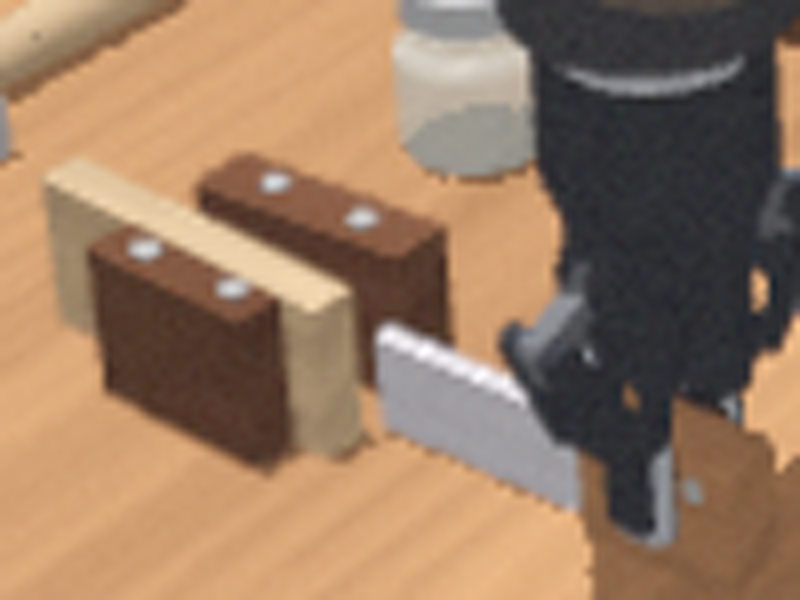

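```bash
python3 - <<'E'
from h import *
import pickle
d=pickle.load(open('top4.pkl','rb'))
rect(d,.46,.66,.10,.23,.038,3000,'b4.png',.01)
E
```

```text
(no output)
```

View pics/b4.png

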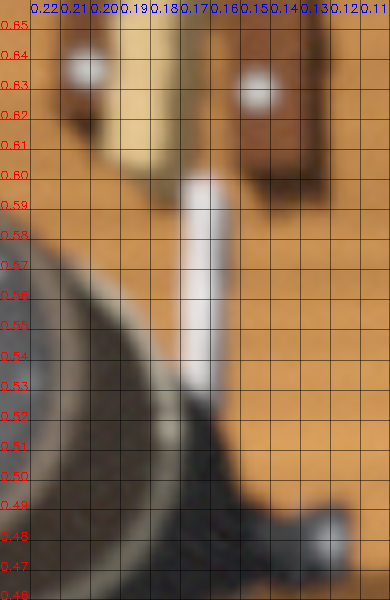

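```bash
python3 -m crank '[[0,0,0,-1.5,0,-10,1],[0,0,0,-1.5,0,-25,1],[0,0,0,-1.5,0,-40,1],[0,0,0,-1.5,0,-55,1],[0,0,0,-1.5,0,-65,1]]'
python3 -m crank '[[0,0,0,0,0,-8,1],[0,0,0,0,0,-16,1],[0,0,0,0,0,-22,1],[0,0,0,0,0,-22,1]]'
python3 -c "
from h import *
st()"
```

```text
t: 6.65
position: [0.5389, 0.1628, 0.0154]
tool_rot: [-0.505, -0.492, 0.493, 0.51]
contact_force: [-0.1, 0.1, -2.4]
finger_gap: 0.297
t: 7.05
position: [0.5603, 0.1621, 0.0151]
tool_rot: [-0.505, -0.492, 0.493, 0.51]
contact_force: [-0.5, 0.6, -1.8]
finger_gap: 0.295
t 7.05 p [0.5603 0.1621 0.0151] z [-1.     0.031  0.006] yaw 3.1108 y [-0.006  0.004 -1.   ] F [-0.5  0.6 -1.8] gap 0.295 q6 -2.21
```

```bash
python3 -m crank '[[0,0,0,0,-1,-3,1],[0,0,0,0,-1,-6,1],[0,0,0,0,-1,-6,1]]'; python3 -m crank '[[0,0,0,0,0,-2,1],[0,0,0,0,0,-2,1]]'
```

```text
t: 7.35
position: [0.566, 0.162, 0.0162]
tool_rot: [-0.505, -0.492, 0.493, 0.51]
contact_force: [-0.1, 0.7, -1.4]
finger_gap: 0.298
t: 7.55
position: [0.5678, 0.1618, 0.0161]
tool_rot: [-0.505, -0.492, 0.493, 0.51]
contact_force: [0.2, -1.4, -1.8]
finger_gap: 0.298
```

```bash
python3 -m crank '[[0,0,0,0,0,-1,1],[0,0,0,0,0,-2,1],[0,0,0,0,0,-2,1]]'; python3 - <<'E'
from h import *
import pickle
for n in('top','side'):
    d=grab(n,n+'5.png');pickle.dump(d,open(n+'5.pkl','wb'))
    a=cv2.cvtColor(np.asarray(d['image']),4)
    x0,y0=(188,132) if n=='top' else (150,225)
    c=cv2.resize(a[y0:y0+75,x0:x0+100],None,fx=8,fy=8,interpolation=cv2.INTER_CUBIC);cv2.imwrite('pics/p_%s.png'%n,c)
st()
E
```

```text
t: 7.85
position: [0.569, 0.1615, 0.0158]
tool_rot: [-0.505, -0.491, 0.493, 0.51]
contact_force: [-4.0, 1.5, -0.1]
finger_gap: 0.294
t 7.95 p [0.569  0.1615 0.0158] z [-0.999  0.031  0.008] yaw 3.1108 y [-0.008  0.003 -1.   ] F [-4.4  1.3 -0.3] gap 0.297 q6 -2.2
```

View pics/p_side.png

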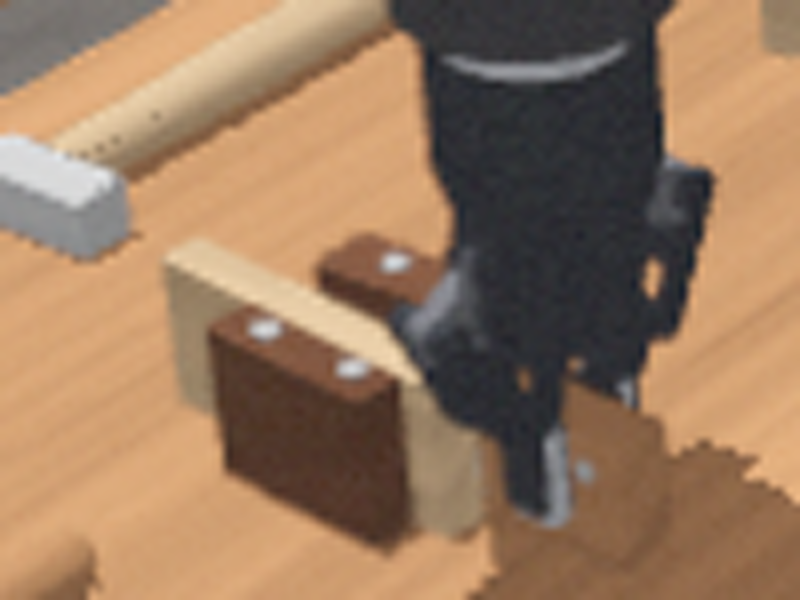

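View pics/p_top.png

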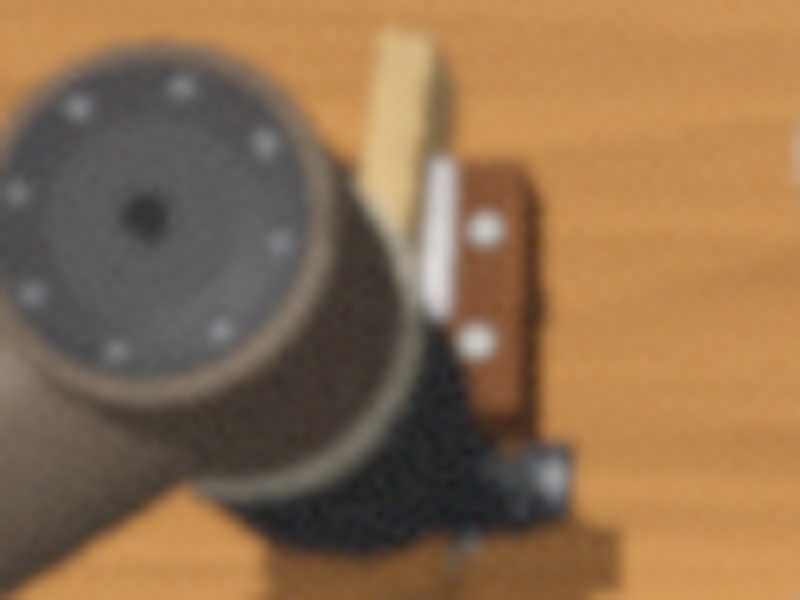

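Top (440,160) to (432,320) shows the blade right through the left gap. The handle is at the mouth (side (490,500)), with 4 N of push and a depth that agrees. Next I'll withdraw and go to the right clamp.

```bash
python3 -m crank '[[0,0,0,0,0,15,1],[0,0,0,0,0,45,1],[0,0,0,0,0,80,1],[0,0,0,0,0,115,1],[0,0,0,0,0,140,1],[0,0,0,0,-30,142,1],[0,0,0,0,-70,142,1],[0,0,0,0,-100,142,1],[0,0,0,0,-110,142,1],[0,0,0,0,-110,142,1]]'; python3 - <<'E'
from h import *
st();print(delta([.4484,-.184,.126],.075,-1))
E
```

```text
t: 8.95
position: [0.4295, 0.1665, 0.1285]
tool_rot: [-0.505, -0.493, 0.492, 0.51]
contact_force: [-1.2, -0.6, -2.9]
finger_gap: 0.296
t 8.95 p [0.4295 0.1665 0.1285] z [-1.     0.031  0.003] yaw 3.111 y [-0.003  0.007 -1.   ] F [-1.2 -0.6 -2.9] gap 0.296 q6 -2.39
[-1.8000e-01 -6.0500e+00  3.8000e-01 -3.4982e+02  1.8000e-01 -2.9610e+01]
```

```bash
python3 -m crank '[[-0.2,-6.05,0.4,-350,0,-30,1],[-0.2,-6.05,0.4,-350,0,-30,1],[-0.2,-6.05,0.4,-350,0,-30,1],[-0.2,-6.05,0.4,-350,0,-30,1],[-0.2,-6.05,0.4,-350,0,-30,1],[-0.2,-6.05,0.4,-350,0,-30,1],[-0.2,-6.05,0.4,-350,0,-30,1],[-0.2,-6.05,0.4,-350,0,-30,1],[-0.2,-6.05,0.4,-350,0,-30,1],[-0.2,-6.05,0.4,-350,0,-30,1]]'; python3 - <<'E'
from h import *
st();print(delta([.4484,-.184,.017],.075,-1))
E
```

```text
t: 9.95
position: [0.447, -0.1848, 0.1243]
tool_rot: [-0.48, -0.516, 0.52, 0.482]
contact_force: [-0.1, 0.2, -1.5]
finger_gap: 0.297
t 9.95 p [ 0.447  -0.1848  0.1243] z [-0.997 -0.074  0.005] yaw -3.0671 y [-0.005 -0.003 -1.   ] F [-0.1  0.2 -1.5] gap 0.297 q6 -1.52
[-3.0000e-01 -3.0000e-02 -1.6000e-01  9.5000e-01  1.0731e+02 -2.0300e+00]
```

```bash
python3 -m crank '[[-0.2,0,-0.2,0,40,0,1],[-0.2,0,-0.2,0,80,0,1],[-0.2,0,-0.2,0,100,0,1],[-0.2,0,-0.2,0,106,0,1],[-0.2,0,-0.2,0,106,0,1],[-0.2,0,-0.2,0,106,0,1]]'; python3 - <<'E'
from h import *
import pickle
st()
for n in('top','side'):
    d=grab(n,n+'6.png');pickle.dump(d,open(n+'6.pkl','wb'))
    a=cv2.cvtColor(np.asarray(d['image']),4)
    if n=='side':
        x0,y0=(220,190); c=cv2.resize(a[y0:y0+75,x0:x0+100],None,fx=8,fy=8,interpolation=cv2.INTER_CUBIC);cv2.imwrite('pics/q_%s.png'%n,c)
    else:
        rect(d,.50,.70,-.23,-.10,.038,2900,'b6.png',.01)
E
```

```text
t: 10.55
position: [0.4485, -0.1848, 0.0206]
tool_rot: [0.481, 0.519, -0.518, -0.48]
contact_force: [-0.3, 0.0, -1.1]
finger_gap: 0.298
t 10.55 p [ 0.4485 -0.1848  0.0206] z [-0.997 -0.077 -0.002] yaw -3.0649 y [ 0.002  0.    -1.   ] F [-0.3  0.  -1.1] gap 0.298 q6 -1.51
```

View pics/q_side.png

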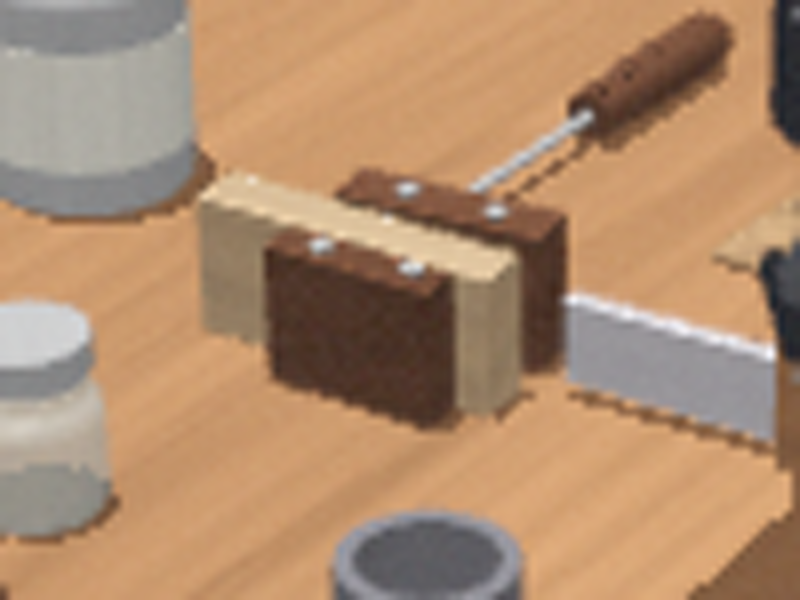

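View pics/b6.png

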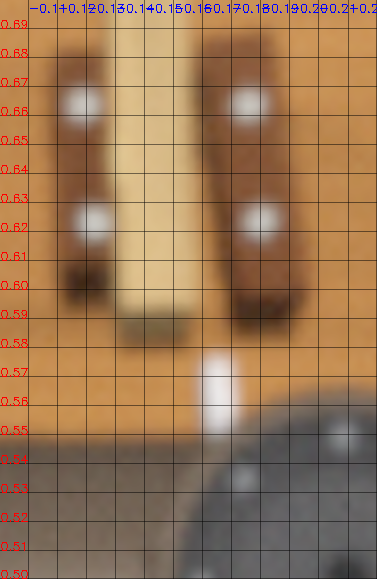

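```bash
python3 -m crank '[[0,0,0,1,3.5,0,1],[0,0,0,1,3.5,-8,1],[0,0,0,1,3.5,-16,1],[0,0,0,1,3.5,-24,1],[0,0,0,1,3.5,-30,1],[0,0,0,1,3.5,-30,1]]'; python3 - <<'E'
from h import *
import pickle
st()
d=grab('top','top7.png')
rect(d,.53,.71,-.23,-.10,.05,3200,'b7.png',.01)
d=grab('side','side7.png');a=cv2.cvtColor(np.asarray(d['image']),4)
x0,y0=(220,190); c=cv2.resize(a[y0:y0+75,x0:x0+100],None,fx=8,fy=8,interpolation=cv2.INTER_CUBIC);cv2.imwrite('pics/q7.png',c)
E
```

```text
t: 11.25
position: [0.4785, -0.1821, 0.0161]
tool_rot: [0.481, 0.519, -0.518, -0.481]
contact_force: [0.1, -0.0, -1.8]
finger_gap: 0.301
t 11.25 p [ 0.4785 -0.1821  0.0161] z [-0.997 -0.075 -0.001] yaw -3.0663 y [ 0.001  0.    -1.   ] F [ 0.1 -0.  -1.8] gap 0.301 q6 -1.52
```

View pics/b7.png

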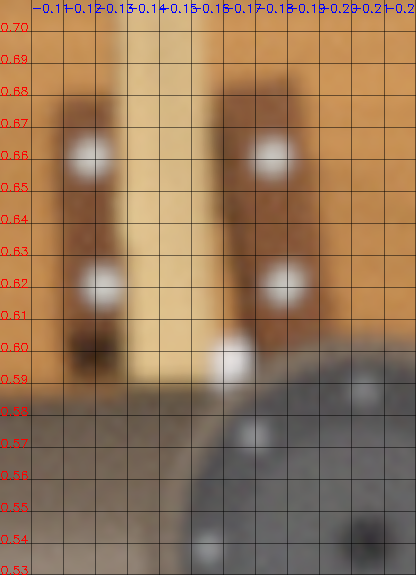

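View pics/q7.png

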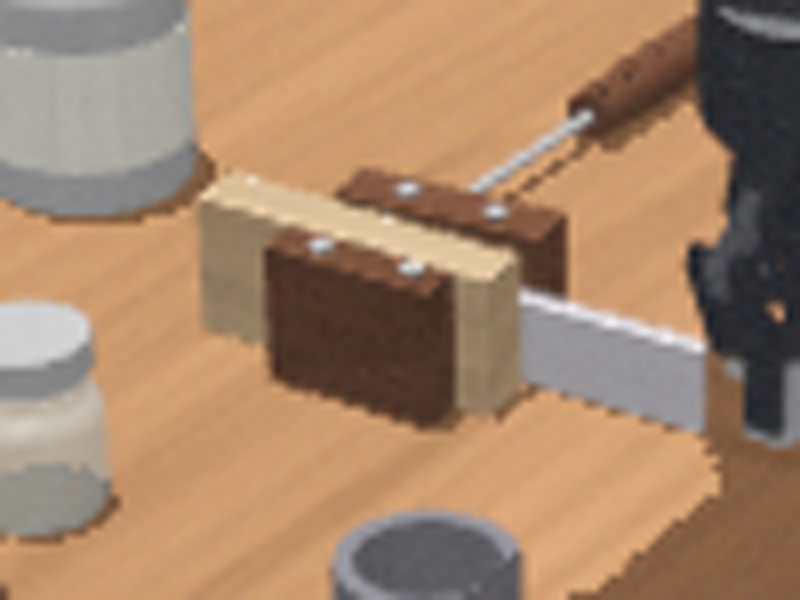

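```bash
python3 -m crank '[[0,0,0,0,0,-8,1],[0,0,0,0,0,-16,1],[0,0,0,0,0,-20,1],[0,0,0,0,0,-20,1]]';python3 -m crank '[[0,0,0,0,0,-4,1],[0,0,0,0,0,-8,1],[0,0,0,0,0,-10,1],[0,0,0,0,0,-10,1]]'
```

```text
t: 11.75
position: [0.4981, -0.1806, 0.0161]
tool_rot: [0.481, 0.519, -0.518, -0.481]
contact_force: [1.1, 0.0, -1.8]
finger_gap: 0.297
t: 12.15
position: [0.5075, -0.1799, 0.0162]
tool_rot: [0.481, 0.519, -0.518, -0.481]
contact_force: [0.5, 0.3, -1.9]
finger_gap: 0.296
```

```bash
python3 -m crank '[[0,0,0,0,0,-2,1],[0,0,0,0,0,-4,1],[0,0,0,0,0,-4,1]]';python3 -m crank '[[0,0,0,0,0,-1,1],[0,0,0,0,0,-3,1],[0,0,0,0,0,-3,1]]';python3 -m crank '[[0,0,0,0,0,-1,1],[0,0,0,0,0,-3,1],[0,0,0,0,0,-3,1]]'
```

```text
t: 12.45
position: [0.5115, -0.1796, 0.0162]
tool_rot: [0.481, 0.519, -0.518, -0.481]
contact_force: [-0.1, 0.0, -1.9]
finger_gap: 0.299
t: 12.75
position: [0.5145, -0.1794, 0.0162]
tool_rot: [0.481, 0.519, -0.518, -0.481]
contact_force: [0.6, 0.2, -2.4]
finger_gap: 0.296
t: 13.05
position: [0.5173, -0.1791, 0.0161]
tool_rot: [0.481, 0.519, -0.518, -0.481]
contact_force: [-0.7, 2.1, -1.9]
finger_gap: 0.295
```

```bash
python3 -m crank '[[0,0,0,0,0,-1,1],[0,0,0,0,0,-2,1],[0,0,0,0,0,-2,1]]';python3 -m crank '[[0,0,0,0,0,-1,1],[0,0,0,0,0,-2,1],[0,0,0,0,0,-2,1]]'; python3 -c "
from h import *
st()"
```

```text
t: 13.35
position: [0.5191, -0.1789, 0.0161]
tool_rot: [0.481, 0.519, -0.518, -0.481]
contact_force: [-0.9, 1.3, -1.6]
finger_gap: 0.295
t: 13.65
position: [0.5207, -0.1788, 0.016]
tool_rot: [-0.481, -0.518, 0.518, 0.481]
contact_force: [-2.7, 3.1, -1.8]
finger_gap: 0.297
t 13.65 p [ 0.5207 -0.1788  0.016 ] z [-0.997 -0.075  0.001] yaw -3.0666 y [-0.001  0.    -1.   ] F [-2.7  3.1 -1.8] gap 0.297 q6 -1.52
```

```bash
python3 -m crank '[[0,0,0,0.7,0,-1,1],[0,0,0,0.7,0,-2,1],[0,0,0,0.7,0,-2,1]]';python3 -m crank '[[0,0,0,0,0,-1,1],[0,0,0,0,0,-2,1],[0,0,0,0,0,-2,1]]'; python3 -c "
from h import *
st()"
```

```text
t: 13.95
position: [0.5214, -0.1783, 0.0158]
tool_rot: [-0.48, -0.518, 0.519, 0.482]
contact_force: [-6.0, 0.2, -0.0]
finger_gap: 0.295
t: 14.25
position: [0.5219, -0.1782, 0.0154]
tool_rot: [-0.48, -0.517, 0.519, 0.483]
contact_force: [-10.2, -0.6, 1.7]
finger_gap: 0.296
t 14.25 p [ 0.5219 -0.1782  0.0154] z [-0.997 -0.074  0.005] yaw -3.068 y [-0.005  0.    -1.   ] F [-10.2  -0.6   1.7] gap 0.296 q6 -1.52
```

Jammed: 10 N against 0.5 mm of advance, about 55 mm in. The left clamp is the slack one. I'll take the feeler back to the mat.

```bash
python3 -m crank '[[0,0,0,0,0,8,1],[0,0,0,0,0,30,1],[0,0,0,0,0,60,1],[0,0,0,0,0,90,1],[0,0,0,0,0,90,1],[0,0,0,0,-40,90,1],[0,0,0,0,-80,90,1],[0,0,0,0,-80,90,1],[0,0,0,0,-80,90,1]]'; python3 - <<'E'
from h import *
st();print(delta([.4284,-.3630,.10],-.122,-1))
E
```

```text
t: 15.15
position: [0.4369, -0.1847, 0.0974]
tool_rot: [0.482, 0.52, -0.517, -0.48]
contact_force: [-0.3, -0.4, -2.3]
finger_gap: 0.298
t 15.15 p [ 0.4369 -0.1847  0.0974] z [-0.997 -0.075 -0.005] yaw -3.0668 y [ 0.005  0.    -1.   ] F [-0.3 -0.4 -2.3] gap 0.298 q6 -1.51
[ 2.9000e-01  1.1270e+01  3.0000e-02 -1.7719e+02 -2.6900e+00  2.1750e+01]
```

```bash
python3 -m crank '[[0.2,11.3,0,-177,-2,22,1],[0.2,11.3,0,-177,-2,22,1],[0.2,11.3,0,-177,-2,22,1],[0.2,11.3,0,-177,-2,22,1],[0.2,11.3,0,-177,-2,22,1],[0.2,11.3,0,-177,-2,22,1],[0.2,11.3,0,-177,-2,22,1]]'; python3 - <<'E'
from h import *
import pickle
st();print(delta([.4284,-.3630,.03],-.122,-1))
d=grab('top','top8.png');pickle.dump(d,open('top8.pkl','wb'))
rect(d,.40,.60,-.44,-.31,.12,2800,'b8.png',.01)
d=grab('side','side8.png');a=cv2.cvtColor(np.asarray(d['image']),4)
x0,y0=(300,160); c=cv2.resize(a[y0:y0+90,x0:x0+120],None,fx=6.5,fy=6.5,interpolation=cv2.INTER_CUBIC);cv2.imwrite('pics/q8.png',c)
E
```

```text
t: 15.85
position: [0.4262, -0.3621, 0.0971]
tool_rot: [-0.528, -0.468, 0.469, 0.531]
contact_force: [0.3, -0.1, -0.9]
finger_gap: 0.298
t 15.85 p [ 0.4262 -0.3621  0.0971] z [-0.993  0.122  0.005] yaw 3.0194 y [-0.005  0.001 -1.   ] F [ 0.3 -0.1 -0.9] gap 0.298 q6 -1.34
[-2.700e-01 -1.000e-02  4.000e-02 -7.000e-01  6.706e+01 -2.630e+00]
```

View pics/q8.png

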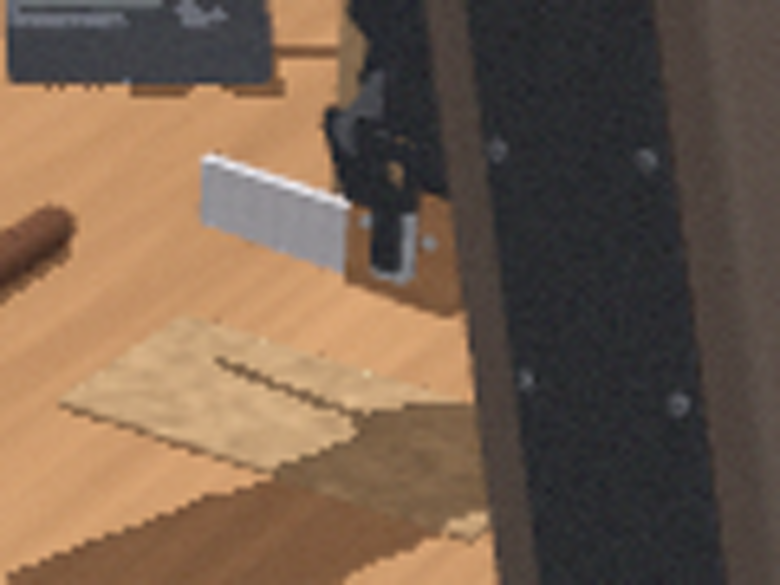

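View pics/top8.png

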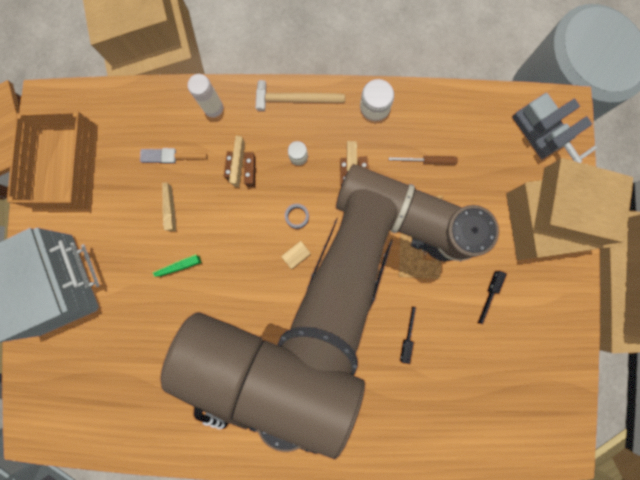

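```bash
python3 -m crank '[[-0.2,0,0,0,30,-2,1],[-0.2,0,0,0,55,-2,1],[-0.2,0,0,0,68,-2,1],[-0.2,0,0,0,72,-2,1],[-0.2,0,0,0,74,-2,1],[-0.2,0,0,0,74,-2,1]]';python3 -m crank '[[0,0,0,0,1,0,1],[0,0,0,0,2,0,1],[0,0,0,0,2,0,1]]'; python3 -c "
from h import *
st()"
```

```text
t: 16.55
position: [0.4291, -0.3631, 0.0248]
tool_rot: [0.53, 0.469, -0.468, -0.529]
contact_force: [-0.1, -0.4, -1.2]
finger_gap: 0.297
t: 16.85
position: [0.4285, -0.3631, 0.0224]
tool_rot: [0.53, 0.469, -0.468, -0.529]
contact_force: [-0.8, -0.1, -1.6]
finger_gap: 0.296
t 16.85 p [ 0.4285 -0.3631  0.0224] z [-0.993  0.122 -0.001] yaw 3.0192 y [ 0.001 -0.    -1.   ] F [-0.8 -0.1 -1.6] gap 0.296 q6 -1.34
```

```bash
python3 -m crank '[[0,0,0,0,1,0,1],[0,0,0,0,2,0,1],[0,0,0,0,2,0,1]]';python3 -m crank '[[0,0,0,0,1,0,1],[0,0,0,0,1,0,1]]'
```

```text
t: 17.15
position: [0.4283, -0.363, 0.0199]
tool_rot: [-0.53, -0.469, 0.468, 0.53]
contact_force: [0.7, -0.1, -1.7]
finger_gap: 0.296
t: 17.35
position: [0.4285, -0.3631, 0.0194]
tool_rot: [0.53, 0.469, -0.469, -0.529]
contact_force: [-0.9, 1.2, 4.0]
finger_gap: 0.3
```

```bash
python3 -m crank '[[0,0,0,0,0,0,0.9],[0,0,0,0,0,0,0.6],[0,0,0,0,0,0,0.4],[0,0,0,0,0,0,0.2],[0,0,0,0,0,0,0],[0,0,0,0,0,0,0],[0,0,0,0,0,0,0]]'; python3 - <<'E'
from h import *
st();grab('side','side9.png')
a=cv2.imread('pics/side9.png')
x0,y0=(300,160); c=cv2.resize(a[y0:y0+90,x0:x0+120],None,fx=6.5,fy=6.5,interpolation=cv2.INTER_CUBIC);cv2.imwrite('pics/q9.png',c)
E
```

```text
t: 18.05
position: [0.4284, -0.363, 0.019]
tool_rot: [0.53, 0.469, -0.468, -0.53]
contact_force: [0.1, -0.1, -0.4]
finger_gap: 0.999
t 18.05 p [ 0.4284 -0.363   0.019 ] z [-0.993  0.122 -0.   ] yaw 3.0193 y [ 0.  0. -1.] F [ 0.1 -0.1 -0.4] gap 0.999 q6 -1.34
```

View pics/q9.png

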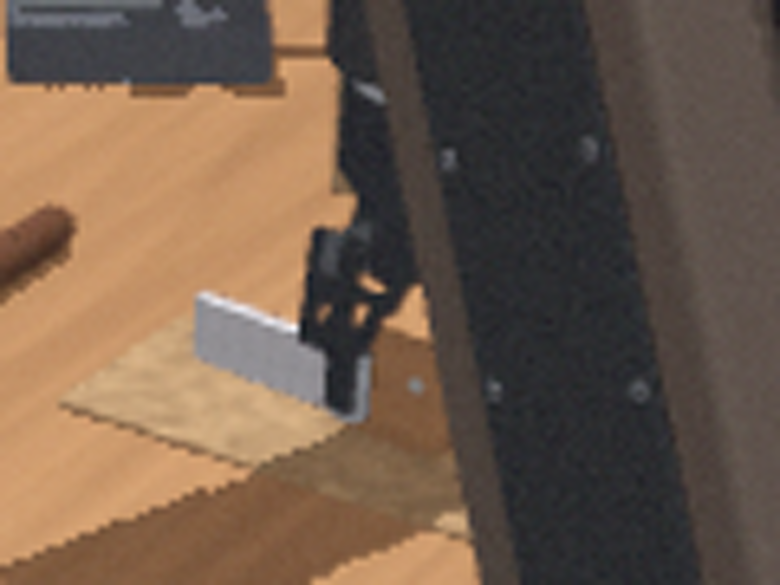

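The feeler stands on the mat, free: blade at (255,340), handle at (410,385). Now I'll rise and go to the wedge.

```bash
python3 -m crank '[[0,0,0,0,-20,0,0],[0,0,0,0,-60,0,0],[0,0,0,0,-100,0,0],[0,0,0,0,-130,0,0],[0,0,0,0,-130,0,0]]'; python3 - <<'E'
from h import *
st();print(delta([.4886,.364,.15],.134,-1))
E
```

```text
t: 18.6
position: [0.4308, -0.3644, 0.154]
tool_rot: [0.532, 0.47, -0.468, -0.527]
contact_force: [0.0, -0.2, -0.8]
finger_gap: 0.999
t 18.6 p [ 0.4308 -0.3644  0.154 ] z [-0.993  0.121 -0.008] yaw 3.0201 y [ 0.008 -0.004 -1.   ] F [ 0.  -0.2 -0.8] gap 0.999 q6 -1.34
[ 4.4000e-01 -1.4640e+01 -2.3000e-01  7.3001e+02  1.5600e+00  3.0900e+01]
```

```bash
python3 -m crank '[[0.4,-14.6,-0.2,730,0,31,0],[0.4,-14.6,-0.2,730,0,31,0],[0.4,-14.6,-0.2,730,0,31,0],[0.4,-14.6,-0.2,730,0,31,0],[0.4,-14.6,-0.2,730,0,31,0],[0.4,-14.6,-0.2,730,0,31,0],[0.4,-14.6,-0.2,730,0,31,0],[0.4,-14.6,-0.2,730,0,31,0],[0.4,-14.6,-0.2,730,0,31,0],[0.4,-14.6,-0.2,730,0,31,0],[0.4,-14.6,-0.2,730,0,31,0],[0.4,-14.6,-0.2,730,0,31,0]]'; python3 -m crank '[[0,0,0,0,0,0,0]]'; python3 -m crank '[[0,0,0,0,0,0,0]]'
python3 - <<'E'
from h import *
st();print(delta([.4886,.364,.15],.134,-1))
E
```

```text
t: 19.8
position: [0.4756, 0.2371, 0.1487]
tool_rot: [-0.463, -0.531, 0.533, 0.468]
contact_force: [1.7, -0.3, 0.3]
finger_gap: 0.999
t: 19.9
position: [0.4768, 0.2401, 0.1484]
tool_rot: [-0.462, -0.533, 0.533, 0.467]
contact_force: [-0.6, -0.5, -1.9]
finger_gap: 0.998
t: 20.0
position: [0.4756, 0.236, 0.1481]
tool_rot: [-0.463, -0.531, 0.534, 0.468]
contact_force: [-0.6, -0.6, -0.4]
finger_gap: 1.003
t 20.0 p [0.4756 0.236  0.1481] z [-0.991 -0.134  0.008] yaw -3.007 y [-0.008  0.002 -1.   ] F [-0.6 -0.6 -0.4] gap 1.003 q6 -2.26
[-4.3000e-01  3.0000e-02  2.0000e-01  1.2513e+02 -1.7100e+00 -3.0040e+01]
```

```bash
python3 -m crank '[[-0.3,0,0.2,125,0,-30,0],[-0.3,0,0.2,125,0,-30,0],[-0.3,0,0.2,125,0,-30,0],[-0.3,0,0.2,125,0,-30,0],[-0.3,0,0.2,125,0,-30,0],[-0.3,0,0.2,125,0,-30,0]]'
python3 - <<'E'
from h import *
import pickle
d=pickle.load(open('top3.pkl','rb')); rect(d,.45,.62,.3,.43,.05,3300,'W3.png',.01)
st();print(delta([.4886,.364,.02],.134,-1))
d=grab('side','side10.png');a=cv2.cvtColor(np.asarray(d['image']),4)
x0,y0=(120,250); c=cv2.resize(a[y0:y0+110,x0:x0+140],None,fx=5.5,fy=5.5,interpolation=cv2.INTER_CUBIC);cv2.imwrite('pics/q10.png',c)
E
```

```text
t: 20.6
position: [0.4893, 0.3613, 0.1492]
tool_rot: [-0.466, -0.531, 0.532, 0.467]
contact_force: [0.5, -0.4, -0.2]
finger_gap: 1.002
t 20.6 p [0.4893 0.3613 0.1492] z [-0.991 -0.131  0.002] yaw -3.0103 y [-0.002  0.    -1.   ] F [ 0.5 -0.4 -0.2] gap 1.002 q6 -2.39
[-9.0000e-02 -1.5000e-01  2.0000e-02  2.7000e+00  1.2921e+02  1.3000e-01]
```

View pics/q10.png

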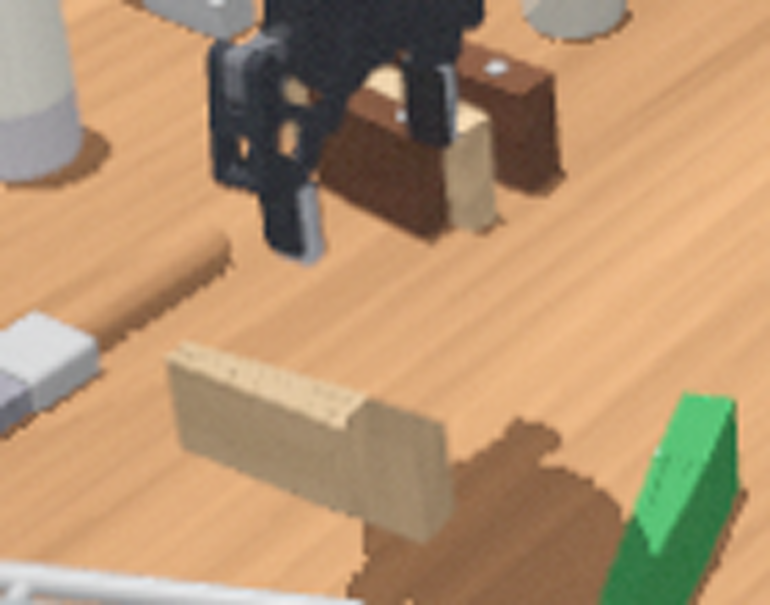

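View pics/W3.png

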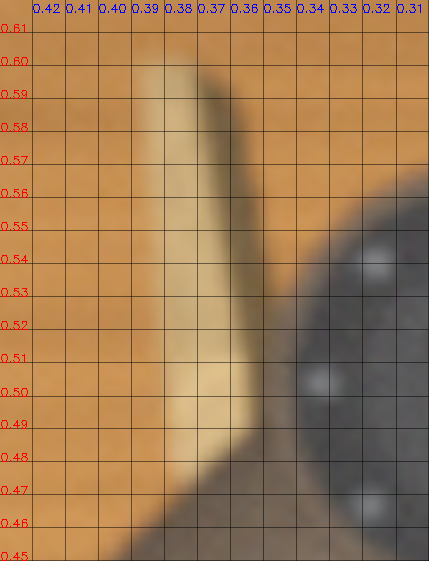

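```bash
python3 -m crank '[[0,0,0,2.7,40,0,0],[0,0,0,2.7,80,0,0],[0,0,0,2.7,110,0,0],[0,0,0,2.7,125,0,0],[0,0,0,2.7,133,0,0],[0,0,0,2.7,133,0,0],[0,0,0,2.7,133,0,0.5],[0,0,0,2.7,133,0,1],[0,0,0,2.7,133,0,1],[0,0,0,2.7,133,0,1],[0,0,0,2.7,133,0,1],[0,0,0,2.7,133,0,1]]'
python3 -m crank '[[0,0,0,0,0,0,1],[0,0,0,0,0,0,1],[0,0,0,0,0,0,1],[0,0,0,0,-20,0,1],[0,0,0,0,-50,0,1],[0,0,0,0,-90,0,1],[0,0,0,0,-90,0,1],[0,0,0,0,-90,0,1]]'
python3 - <<'E'
from h import *
import pickle
st()
for n in('top','side'):
    d=grab(n,n+'11.png');pickle.dump(d,open(n+'11.pkl','wb'))
    a=cv2.cvtColor(np.asarray(d['image']),4)
    if n=='side':
        x0,y0=(120,230); c=cv2.resize(a[y0:y0+110,x0:x0+140],None,fx=5.5,fy=5.5,interpolation=cv2.INTER_CUBIC);cv2.imwrite('pics/q11.png',c)
    else: rect(d,.45,.62,.3,.43,.14,3300,'b11.png',.01)
print(delta([.468,.163,.10],-.03,-1))
E
```

```text
t: 21.85
position: [0.4892, 0.3661, 0.0173]
tool_rot: [0.465, 0.532, -0.532, -0.466]
contact_force: [-0.3, -1.0, 6.6]
finger_gap: 0.259
t: 22.65
position: [0.4891, 0.3661, 0.1074]
tool_rot: [0.465, 0.533, -0.531, -0.466]
contact_force: [-0.3, -1.5, -1.0]
finger_gap: 0.261
t 22.65 p [0.4891 0.3661 0.1074] z [-0.991 -0.132 -0.   ] yaw -3.0092 y [ 0.     0.003 -1.   ] F [-0.3 -1.5 -1. ] gap 0.261 q6 -2.4
[-1.300e-01  9.300e+00 -1.000e-02 -1.976e+02  5.530e+00  4.678e+01]
```

View pics/q11.png

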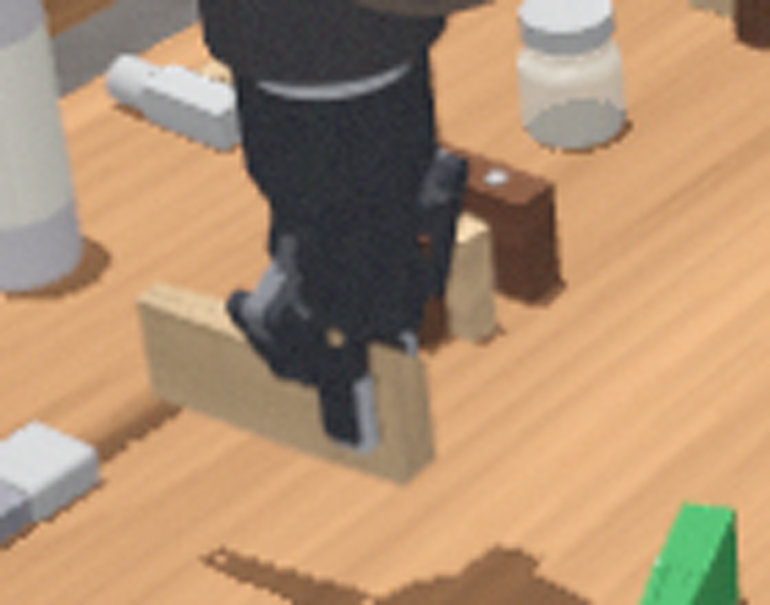

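View pics/b11.png

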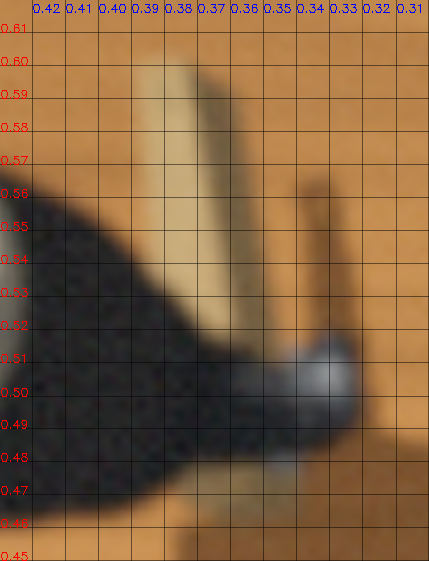

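```bash
python3 -m crank '[[0,9.3,0,-196,5,47,1],[0,9.3,0,-196,5,47,1],[0,9.3,0,-196,5,47,1],[0,9.3,0,-196,5,47,1],[0,9.3,0,-196,5,47,1],[0,9.3,0,-196,5,47,1],[0,9.3,0,-196,5,47,1],[0,9.3,0,-196,5,47,1]]'
python3 - <<'E'
from h import *
st();print(delta([.468,.1646,.019],-.03,-1))
E
```

```text
t: 23.55
position: [0.4685, 0.166, 0.1009]
tool_rot: [-0.507, -0.492, 0.493, 0.508]
contact_force: [-0.6, 0.8, -1.0]
finger_gap: 0.26
t 23.55 p [0.4685 0.166  0.1009] z [-1.     0.029  0.001] yaw 3.1128 y [-0.001  0.    -1.   ] F [-0.6  0.8 -1. ] gap 0.26 q6 -2.33
[-8.000e-02  7.000e-02  1.000e-02 -1.470e+00  8.189e+01  3.200e-01]
```

```bash
python3 -m crank '[[0,0,0,-1.5,40,0,1],[0,0,0,-1.5,70,0,1],[0,0,0,-1.5,80,0,1],[0,0,0,-1.5,80,0,1],[0,0,0,-1.5,80,0,1]]'
python3 - <<'E'
from h import *
import pickle
st()
for n in('top','side'):
    d=grab(n,n+'12.png');pickle.dump(d,open(n+'12.pkl','wb'))
    a=cv2.cvtColor(np.asarray(d['image']),4)
    if n=='side':
        x0,y0=(150,230); c=cv2.resize(a[y0:y0+80,x0:x0+110],None,fx=7,fy=7,interpolation=cv2.INTER_CUBIC);cv2.imwrite('pics/q12.png',c)
    else: rect(d,.50,.68,.10,.23,.053,3200,'b12.png',.01)
print(delta([.468,.1646,.019],-.03,-1))
E
```

```text
t: 24.05
position: [0.4688, 0.1646, 0.022]
tool_rot: [-0.507, -0.493, 0.493, 0.507]
contact_force: [0.8, 0.2, -0.5]
finger_gap: 0.264
t 24.05 p [0.4688 0.1646 0.022 ] z [-1.     0.029  0.   ] yaw 3.1129 y [-0.     0.001 -1.   ] F [ 0.8  0.2 -0.5] gap 0.264 q6 -2.33
[ 0.04  0.05  0.12 -0.07  3.58  1.1 ]
```

View pics/q12.png

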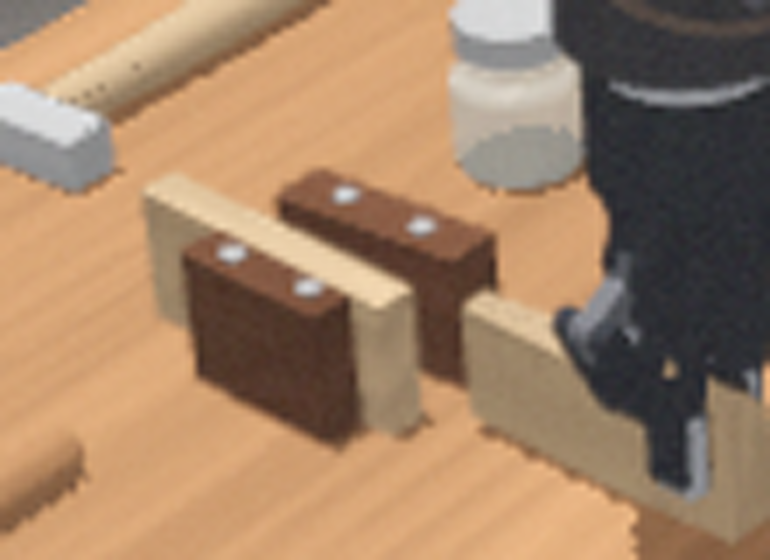

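View pics/b12.png

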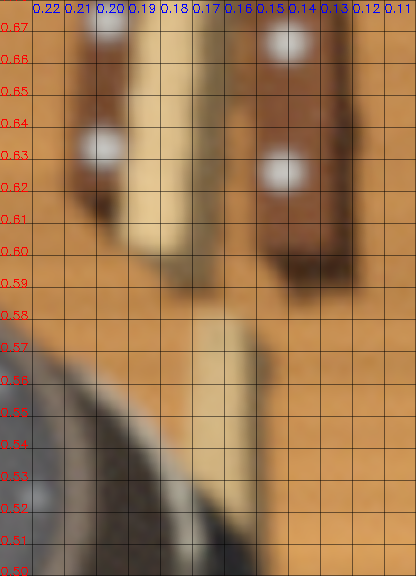

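```bash
python3 -m crank '[[0,0,0,-1,2,0,1],[0,0,0,-1,4,-4,1],[0,0,0,-1,4,-12,1],[0,0,0,-1,4,-22,1],[0,0,0,-1,4,-32,1],[0,0,0,-1,4,-42,1],[0,0,0,-1,4,-42,1]]';python3 -m crank '[[0,0,0,0,0,-10,1],[0,0,0,0,0,-20,1],[0,0,0,0,0,-28,1],[0,0,0,0,0,-28,1]]'
```

```text
t: 24.85
position: [0.512, 0.1617, 0.0172]
tool_rot: [-0.507, -0.493, 0.492, 0.508]
contact_force: [1.9, 0.0, 0.2]
finger_gap: 0.257
t: 25.25
position: [0.5397, 0.1615, 0.0173]
tool_rot: [-0.507, -0.493, 0.492, 0.507]
contact_force: [1.8, 4.0, -1.5]
finger_gap: 0.264
```

```bash
python3 - <<'E'
from h import *
st()
E
```

```text
t 25.25 p [0.5397 0.1615 0.0173] z [-1.     0.029 -0.001] yaw 3.1125 y [ 0.001  0.002 -1.   ] F [ 1.8  4.  -1.5] gap 0.264 q6 -2.24
```

```bash
python3 -m crank '[[0,0,0,1,0,-5,1],[0,0,0,1,0,-10,1],[0,0,0,1,0,-15,1],[0,0,0,1,0,-15,1]]';python3 -m crank '[[0,0,0,0,0,-4,1],[0,0,0,0,0,-8,1],[0,0,0,0,0,-8,1]]'
```

```text
t: 25.65
position: [0.5537, 0.1618, 0.0173]
tool_rot: [-0.507, -0.493, 0.493, 0.508]
contact_force: [-0.8, 4.9, -0.5]
finger_gap: 0.262
t: 25.95
position: [0.5613, 0.1617, 0.0173]
tool_rot: [-0.507, -0.493, 0.493, 0.508]
contact_force: [-3.5, 6.3, 0.1]
finger_gap: 0.261
```

```bash
python3 -m crank '[[0,0,0,1,0,-1,1],[0,0,0,1.5,0,-3,1],[0,0,0,1.5,0,-3,1]]';python3 -m crank '[[0,0,0,0.5,0,-1,1],[0,0,0,0.5,0,-2,1],[0,0,0,0.5,0,-2,1]]'; python3 - <<'E'
from h import *
st(); print(ctrl.get_obs()['ft_torque'])
E
```

```text
t: 26.25
position: [0.5643, 0.1623, 0.0173]
tool_rot: [-0.507, -0.492, 0.493, 0.508]
contact_force: [-2.6, 2.9, 1.2]
finger_gap: 0.262
t: 26.55
position: [0.5653, 0.1622, 0.0173]
tool_rot: [-0.507, -0.492, 0.493, 0.508]
contact_force: [-5.9, 1.7, 5.5]
finger_gap: 0.26
t 26.55 p [0.5653 0.1622 0.0173] z [-1.     0.03   0.003] yaw 3.1116 y [-0.003 -0.    -1.   ] F [-5.9  1.7  5.5] gap 0.26 q6 -2.21
[0.78568485 1.91272589 0.34057008]
```

```bash
python3 -m crank '[[0,0,0,0,0,-1,1],[0,0,0,0,0,-2,1],[0,0,0,0,0,-2,1]]';python3 -m crank '[[0,0,0,0,0,-1,1],[0,0,0,0,0,-2,1],[0,0,0,0,0,-2,1]]'; python3 - <<'E'
from h import *
st()
for n in('top','side'):
    d=grab(n,n+'13.png')
    a=cv2.cvtColor(np.asarray(d['image']),4)
    if n=='side':
        x0,y0=(150,230); c=cv2.resize(a[y0:y0+80,x0:x0+110],None,fx=7,fy=7,interpolation=cv2.INTER_CUBIC);cv2.imwrite('pics/q13.png',c)
    else: rect(d,.55,.73,.10,.23,.053,3200,'b13.png',.01)
E
```

```text
t: 26.85
position: [0.5666, 0.162, 0.0172]
tool_rot: [-0.507, -0.491, 0.494, 0.508]
contact_force: [-10.0, 2.2, 7.6]
finger_gap: 0.262
t: 27.15
position: [0.568, 0.1618, 0.0172]
tool_rot: [-0.507, -0.491, 0.494, 0.509]
contact_force: [-11.6, 2.1, 10.2]
finger_gap: 0.26
t 27.15 p [0.568  0.1618 0.0172] z [-1.     0.03   0.005] yaw 3.1111 y [-0.005 -0.001 -1.   ] F [-11.6   2.1  10.2] gap 0.26 q6 -2.21
```

View pics/q13.png

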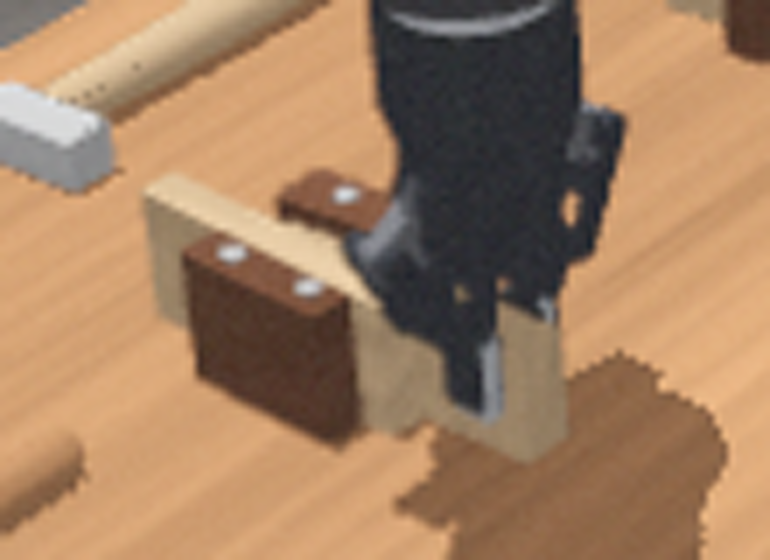

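View pics/b13.png

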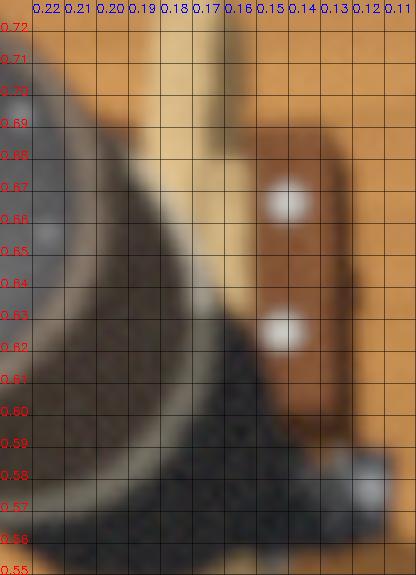

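```bash
python3 -m crank '[[0,0,0,0,0,-1,1],[0,0,0,0,0,-2,1],[0,0,0,0,0,-2,1]]';python3 -m crank '[[0,0,0,0,-1,-1,1],[0,0,0,0,-1,-2,1],[0,0,0,0,-1,-2,1],[0,0,0,0,-1,-2,1]]'; python3 - <<'E'
from h import *
st()
E
```

```text
t: 27.55
position: [0.568, 0.1617, 0.0172]
tool_rot: [-0.506, -0.49, 0.494, 0.509]
contact_force: [-21.1, 7.3, 17.0]
finger_gap: 0.261
t: 27.95
position: [0.568, 0.1617, 0.0172]
tool_rot: [-0.506, -0.489, 0.495, 0.51]
contact_force: [-26.2, 9.7, 14.9]
finger_gap: 0.259
t 27.95 p [0.568  0.1617 0.0172] z [-0.999  0.032  0.011] yaw 3.1095 y [-0.011 -0.001 -1.   ] F [-26.2   9.7  14.9] gap 0.259 q6 -2.2
```

```bash
python3 -m crank '[[0,0,0,0,0,1.5,1],[0,0,0,0,0,3,1],[0,0,0,0,0,3,1]]'; python3 -m crank '[[0,0,0,0,0,0,0.9],[0,0,0,0,0,0,0.7],[0,0,0,0,0,0,0.4],[0,0,0,0,0,0,0.2],[0,0,0,0,0,0,0],[0,0,0,0,0,0,0],[0,0,0,0,0,0,0],[0,0,0,0,0,0,0]]'; python3 - <<'E'
from h import *
st()
E
```

```text
t: 28.25
position: [0.5681, 0.1617, 0.0172]
tool_rot: [-0.507, -0.49, 0.494, 0.509]
contact_force: [-11.2, 4.4, 2.6]
finger_gap: 0.258
t: 29.05
position: [0.5713, 0.1626, 0.0182]
tool_rot: [-0.507, -0.492, 0.493, 0.508]
contact_force: [-0.2, -0.6, -0.5]
finger_gap: 1.001
t 29.05 p [0.5713 0.1626 0.0182] z [-1.     0.03   0.001] yaw 3.1118 y [-0.001  0.001 -1.   ] F [-0.2 -0.6 -0.5] gap 1.001 q6 -2.2
```

```bash
python3 -m crank '[[0,0,0,0,-15,3,0],[0,0,0,0,-50,3,0],[0,0,0,0,-100,3,0],[0,0,0,0,-150,3,0],[0,0,0,-40,-180,40,0],[0,0,0,-90,-180,80,0],[0,0,0,-140,-180,80,0],[0,0,0,-190,-180,80,0],[0,0,0,-190,-180,80,0],[0,0,0,-190,-180,80,0]]'; python3 - <<'E'
from h import *
import pickle
st()
for n in('top','side'):
    d=grab(n,n+'14.png');pickle.dump(d,open(n+'14.pkl','wb'))
    a=cv2.cvtColor(np.asarray(d['image']),4)
    if n=='side':
        x0,y0=(150,230); c=cv2.resize(a[y0:y0+80,x0:x0+110],None,fx=7,fy=7,interpolation=cv2.INTER_CUBIC);cv2.imwrite('pics/q14.png',c)
    else: rect(d,.54,.74,.10,.23,.053,2900,'b14.png',.01)
E
```

```text
t: 30.05
position: [0.4849, -0.0273, 0.1997]
tool_rot: [-0.508, -0.492, 0.491, 0.508]
contact_force: [0.5, 1.1, -0.5]
finger_gap: 1.001
t 30.05 p [ 0.4849 -0.0273  0.1997] z [-0.999  0.033 -0.001] yaw 3.109 y [ 0.001  0.001 -1.   ] F [ 0.5  1.1 -0.5] gap 1.001 q6 -1.95
```

View pics/q14.png

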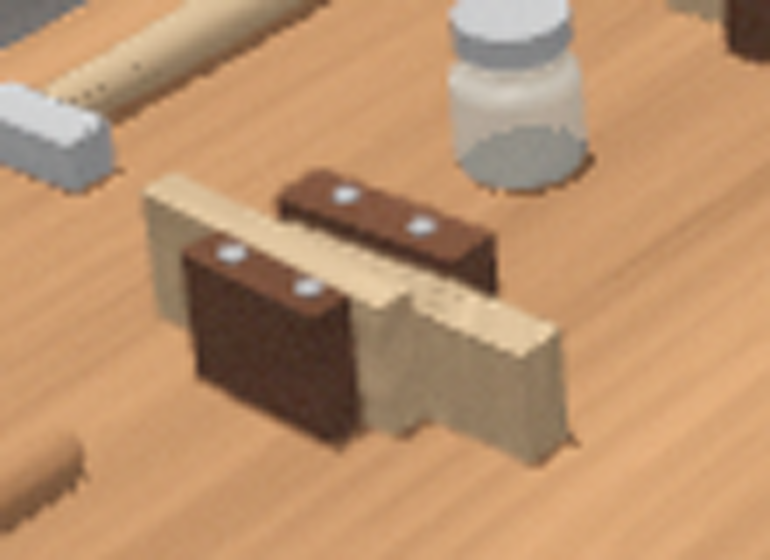

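View pics/b14.png

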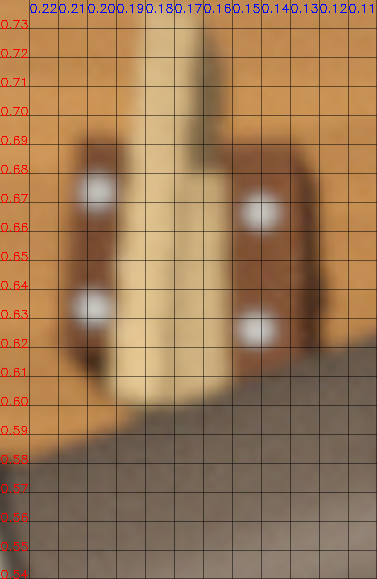

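View pics/side14.png

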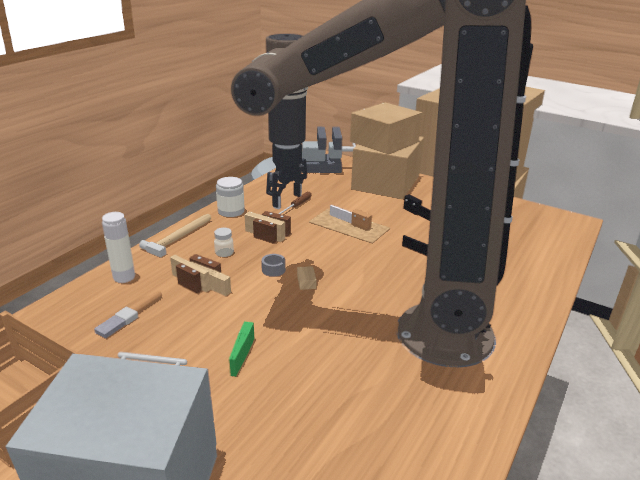

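View pics/top14.png

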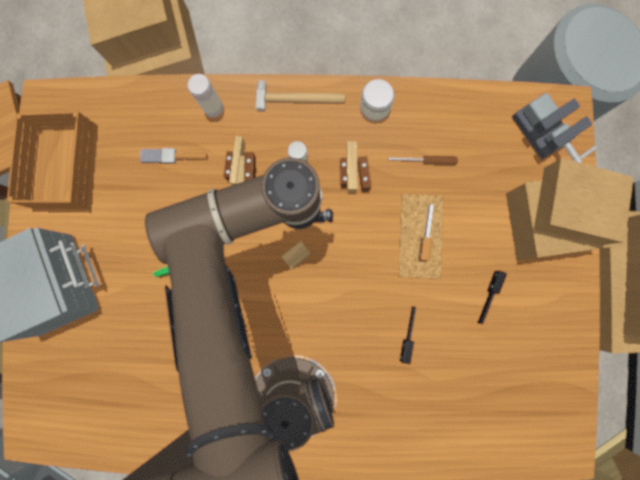

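The wedge sits upright in the left gap, its nose at about x=0.682, 80 mm in, with its heel bottom at bench level (side crop (540,462)). The feeler stands on the mat at top (428,232), and nothing else has moved.

```bash
python3 -m crank '[[0,0,0,0,0,0,0],[0,0,0,0,0,0,0]]'; python3 -c "
from h import *
print(ctrl.close_job())"
```

```text
t: 30.35
position: [0.4859, -0.0243, 0.1983]
tool_rot: [-0.507, -0.493, 0.493, 0.508]
contact_force: [-0.4, -0.1, -0.6]
finger_gap: 1.0
the job is handed in; nothing more can be done
None
```

The job is done and handed in at 30.4 s. The left clamp is the slack one, and the wedge is now tight in its gap.

- **Left clamp:** the feeler blade went in right up to its handle, with about 4 N when the handle touched the mouth.
- **Right clamp:** the blade jammed about 55 mm in, at about 10 N.
- **Feeler:** I stood it back on the cork mat on its long edge, where it had been, and let go.
- **Wedge:** I pushed it thin end first into the left gap until it stopped moving at about 26 N, then released it.

The last pictures showed the wedge upright, its nose about 80 mm past the mouth. At the end of the push the tool was at the same height as when it gripped the wedge on the bench, so the wedge is down at the bench. The feeler was standing on the mat, and the other things looked unmoved, though the arm hid part of the jar, tape and green decoy in the last top view. The gripper was open, well clear and touching nothing. None of the last checks failed or disagreed.

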